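Clamp a sample tube in the tube mixer and set its index lever

ROBOT

A 6-joint arm with a two-finger parallel gripper is mounted at the origin on the work surface. World frame = base frame: x ahead of the robot, y to its left, z up, the work surface at z = 0. Lengths are in mm, angles in rad, forces in N, time in s.
With the tool pointing down it reaches from about 400 to 925 mm from the base axis. Payload 12.5 kg.
Tool frame: the origin (TCP) lies where the fingers leave the gripper's body, on its centre line; the fingertips stand 78 mm ahead of it and the grasp point (between the pads) lies 59 mm ahead of it; z points along the fingers, y is the direction in which the jaws open and shut (so a half turn about z gives the same grasp; the last joint's range is limited). The gripper opens to 95 mm and grips with 3 to 60 N. Pads are 20 mm wide; open, the fingers measure 119 mm over their backs; the gripper's body (75 mm by 180 mm) begins 59 mm behind the grasp point.
Start: joints at [1.213, 0.491, 1.559, -0, 1.092, -0.106], TCP at [155.697, 605.307, 292.261] pointing down, gripper open.
Joint ranges: [-3.1, 3.1], [-0.84, 2.19], [0.05, 2.79], [-1.13, 4.28], [0.06, 2.93], [-2.69, 2.69]. Speed limits (rad/s): [2.22, 2.22, 2.79, 3.14, 3.14, 3.14].

INTERFACE

Orientations are given as [roll, pitch, yaw] about the fixed x, y, z axes, in that order (R = Rz(yaw) Ry(pitch) Rx(roll)).
In Python, from cell import env, viewer, ticket, search_frame gives the robot as it stands.
- The arm moves only by the shell command python3 -m inch 'ROWS'. ROWS is a JSON object of lists of equal length, an entry for each row: "hand": the opening, from 0 (shut) to 1 (fully open); "delta_pos": the shift along the tool's x, y, z in cm, a list of three; "turn": the turn about the tool's z in rad. A call has 1 to 20 rows; each row shifts and turns the commanded pose from where the row before left it, along the tool's axes as they then stand; what a row does not reach is not made up. A row lasts 1/10 s, in which the tool goes at most 50 mm and 8.59 degrees, less where a joint would pass 70% of its speed; a pose out of reach is approached as far as the arm can. A call is refused whole if a number of a shift passes 5 or a number of a turn 0.15, either way. A call with a gripper value outside its range is refused whole. The fingers move at their own pace and stop on an object; the grip force is fixed at half the most. Time passes only in rows, so rows that do not move let the fingers close. It gives the time, the measured TCP pose, the force and the opening at its end, in the units of the state.
- env.state(): the state, without advancing time (a new reading comes with each control period).
- viewer.read_camera(name): name is "scene" or "top"; returns (picture, depth): 420x560x3 uint8, blue, green, red; 420x560 float32, mm along the optical axis (not along the pixel's ray), 0 where there is no reading.
- viewer.get_calibration(name): a dict with "fx", "fy", "cx", "cy" (pixels), "k1" (the pictures are not rectified: a ray, as slopes to the right and down, at radius r is drawn at 1 + k1 r^2 times it, then the intrinsics apply), "T" (4x4, takes a point from camera to world coordinates). Camera axes: x right, y down, z forward; pixel columns grow to the right and rows downward; lengths in mm; the calibration is good to about 2 mm. A picture is of the moment at which its call begins. get_calibration takes no time and is no camera call.
- ticket.job_done(): hands the job in, once; it reports no verdict.
Trained networks look in the newest picture that a camera, given by its name, has taken for a name from the list of things; names that differ only in an ending like _2 or _b are one class to them, and where a whole thing is asked for, a point or a joint stands for the part that bears it (a point fixed in the world has none). Each returns a list of dicts, best first, with "p" (0 to 1); they miss things now and then, are a little off and sometimes report something else, mostly with a low value. They report only what shows in the picture. A call takes as long as a camera call.
- search_frame(camera, label): "centre" ([column, row] in pixels, amid what is visible of it).
The state is a dict: "t": time; "joints": joint angles; "qvel": joint speeds; "tau": joint torques, N m; "eef_pos": TCP position; "tcp_rot": TCP orientation; "ft_force": force on the tool from outside, world axes, zero at the start; "moment": the same for the moment, N m; "opening": opening from 0.0 (shut) to 1.0 (fully open).
Only numpy, scipy, OpenCV 4.12 (cv2) and the standard library are available. Lean on these libraries where they do the work, as an engineer would, in place of code of your own. Each camera call takes 0.05 s, during which the arm holds its last target.

TASK

Lay the sample tube from the red rest in the mixer's sloping V-cradle, purple cap uphill, and let go of it. Slide the clamp carriage over the tube to its end stop and turn the T-handle clockwise until you clearly feel it tighten, so the tube is held firmly but not crushed. Then click the red-knobbed index lever forward, away from the robot, to notch 3 (the green dot) without overshooting, let go of everything, and do not disturb the rack, bottle or beaker.

Things in the scene. Friction and masses are not known exactly. Their poses are not given: they have to be found in the camera images.
- mixer: The tube mixer's fixed base: a white plinth 230 x 360 x 28 mm carrying the sloping cradle, a clamp rail and, on its right (-y) side, the index lever. Origin: centre of the cradle's width, on the bench; its x points uphill/away from the robot, y to the parking side of the carriage, z up. Nothing here moves apart from the parts listed.
- cradle: Fixed aluminium deck, 205 x 100 mm, sloping 30 deg, rising away from the robot. Origin on its top face under the middle of the tube's place. x up the slope, y towards the parked carriage, z square to the deck (leans 30 deg to the robot). V-blocks 12 mm long at x = -34 and +34 mm, hold the tube along x, its axis at y = 0, z = 34 mm, its middle at x = 0 (within 10 mm). Between them: bare deck.
- end_plate (a point): Middle of the top edge of the cradle's white end plate at the downhill end: 44 mm wide, 34 mm high above the deck; its uphill face is at cradle x = -64 mm, 4 mm from the tube's round end when the tube is centred. Axes as the cradle's.
- rail_mid (a point): Point on the axis of the 12 mm steel rail that carries the clamp carriage, level with the tube's place: cradle x = 100, y = 0, z = 45 mm. The rail runs along the cradle's y between two posts 12 mm thick at y = -36 and +180 mm, which rise to about 12 mm above the rail's axis. Axes as the cradle's.
- tube: Closed white sample tube, 125 mm long, 70 g nominal, loose. Origin on its axis, in its middle; x runs along the axis to the cap. Body diameter 30 mm from x = -53 to +47 mm, stepped down to 24 mm diameter at the end x = -60; purple cap of diameter 36 mm from x = +47 to +65 mm. At the start it lies level on the red rest. Grip it across the middle.
- tube_cap (a point): Centre of the tube's purple cap, 56 mm from the tube's middle; axes as the tube's.
- rest: Fixed red tube rest: base 100 x 50 x 10 mm, origin at the centre of its underside, x along the tube. Two V-blocks 12 mm long at x = -34 and +34 mm carry the tube with its axis 45 mm above the bench.
- carriage (a joint): Position of the blue clamp carriage on its rail, m: 0 parked on the +y side, 0.13 at its end stop over the middle of the tube's place; growing = along the cradle's -y. 2 N friction, stays where left; may be dragged by the T-handle. Its arm is 26 mm wide, spans cradle x = -15 to +109 mm, z = 64 to 82 mm (84 at the screw's boss), and passes over a tube in the cradle.
- t_handle (a joint): Screw angle, rad, 0 to 4.5; grows clockwise seen from above (about the cradle's -z); starts at 0 to 0.9. Handle and pad descend 3.18 mm per rad and stay where left. Runs freely at about 0.25 N m (friction, either way); once the pad touches the tube, a spring adds about 32 N and 0.1 N m per rad. Firm: 20 to 40 N, 0.65 to 1.2 rad past touch; above 75 N (2 rad past touch) the tube is crushed.
- handle_mid (a point): Middle of the T-handle's cross bar, on the screw axis. Bar 70 mm long, 12 x 12 mm, 16 mm black balls at its ends; x along the bar, z along the screw, away from the deck (as the cradle's z). At screw angle 0 it lies along the cradle's x, 124 mm above the deck, 40 mm above the boss on the arm, on an 11 mm stem. Screw axis at cradle x = 0.
- pad: Black rubber clamp pad, a disc of 22 mm diameter, 8 mm thick, at the lower end of the screw. Origin: centre of its lower face; z as the cradle's. At screw angle 0 the face is 56 mm above the deck; a tube in the cradle has its top at 49 mm.
- lever (a joint): Index lever angle, rad. Clicks into notches 0 to 4 at 0, 0.3, 0.6, 0.9, 1.2; wanted: notch 3 = 0.9 (green dot). Grows as the knob goes along the mixer's +x, away from the robot; at 0 it leans 0.6 towards the robot, at 0.6 it stands upright. Pushed half-way past a notch (about 3 N at the knob) it snaps into the next by itself. Starts in notch 0, 1 or 2.
- lever_knob (a point): Centre of the lever's red ball knob (16 mm diameter, on an 8 mm steel rod), 60 mm from the pivot. Nothing stands within 60 mm of it to either side, below the T-handle.
- lever_pivot (a point): Pivot of the lever, 55 mm above the bench; the grey housing's top is 62 mm above the bench, and the lever turns in the mixer's x-z plane. Axes as the mixer's.
- rack: Bystander: red rack 90 x 130 mm with five purple-capped tubes, 126 mm high; origin at the centre of its underside.
- amber_bottle: Bystander: amber bottle, 72 mm diameter, about 170 mm high; origin at the centre of its underside.
- beaker: Bystander: white plastic beaker, 84 mm diameter, 110 mm high; origin at the centre of its underside.

How it is judged (in metres and radians):
On the way, in this order (a step that is already met when the one before it is completed fails the run):
1. the tube lies in both V-blocks of the cradle, cap uphill, released (x of tube in the frame of cradle between -0.01 and 0.01 m and y of tube in the frame of cradle between -0.005 and 0.005 m and z of tube in the frame of cradle between 0.029 and 0.039 m and angle between the x axis of tube and the x axis of cradle, either way round below 0.1 rad and x of tube_cap in the frame of cradle above 0.03 m and contact force between the fingers and tube below 0.3 N), for 0.2 s.
2. the clamp carriage is at its end stop over the tube (x of tube in the frame of cradle between -0.01 and 0.01 m and y of tube in the frame of cradle between -0.005 and 0.005 m and z of tube in the frame of cradle between 0.029 and 0.039 m and angle between the x axis of tube and the x axis of cradle, either way round below 0.1 rad and x of tube_cap in the frame of cradle above 0.03 m and value of joint carriage above 0.124 m), for 0.1 s.
3. the pad presses on the tube with at least 15 N (all of step 2 and contact force between pad and tube above 15 N), for 0.2 s.
4. the lever is in notch 3 (value of joint lever between 0.82 and 0.98 rad), for 0.2 s.
At the end, for the whole second after the job is handed in: The tube lies in the V-cradle, cap uphill (middle within 10 mm along and 5 mm across its place, axis within 0.1 rad), the carriage is at its stop (within 6 mm), the pad presses on the tube with at least 13 N, the lever rests in notch 3 (0.9 +- 0.08 rad) (all of step 2 and all of step 4 and contact force between pad and tube above 13 N and velocity of joint lever between -0.05 and 0.05 rad/s and linear speed of tube below 0.01 m/s); the robot touches nothing.
It fails at once if the tube is crushed: the pad presses on it with more than 75 N (contact force between pad and tube above 75 N).
It fails at once if the lever overshoots towards notch 4 (value of joint lever above 1.06 rad).
It fails at once if the rack of tubes is pushed more than 30 mm or tipped (distance of rack from where it was at the start of the episode above 0.03 m or angle between rack's own z axis and vertical above 0.3 rad).
It fails at once if the amber bottle is pushed more than 30 mm or tipped (distance of amber_bottle from where it was at the start of the episode above 0.03 m or angle between amber_bottle's own z axis and vertical above 0.3 rad).
It fails at once if the beaker is pushed more than 30 mm or tipped (distance of beaker from where it was at the start of the episode above 0.03 m or angle between beaker's own z axis and vertical above 0.3 rad).
It also fails if it takes over 67 s, if anything falls off the work surface, if the arm or the gripper's body presses on something with over 40 N, if the wrist force passes 120 N, or if a joint passes its speed limit or range.

## Working session

There is one attempt and no reset: what is moved stays moved. The work goes in short steps, Python scripts to look and compute and a shell command to move; the robot and the scene stay as the last step left them, time stands still between calls to the robot, and variables do not carry over. Pictures are saved under pics/ and viewed, and the job is handed in when it is done.

```bash
ls; mkdir -p pics; cat > h.py <<'E'
import numpy as np,cv2
from cell import env,viewer,ticket,search_frame
def world(cam,u,v,d):
    c=viewer.get_calibration(cam)
    x=(u-c['cx'])/c['fx'];y=(v-c['cy'])/c['fy']
    a,b=x,y
    for _ in range(20):
        r2=a*a+b*b;s=1+c['k1']*r2;a,b=x/s,y/s
    T=np.array(c['T']);return (T@np.array([a*d,b*d,d,1]))[:3]
def proj(cam,p):
    c=viewer.get_calibration(cam);T=np.array(c['T'])
    q=np.linalg.inv(T)@np.append(p,1);a,b=q[0]/q[2],q[1]/q[2];s=1+c['k1']*(a*a+b*b)
    return c['cx']+c['fx']*a*s,c['cy']+c['fy']*b*s
E
python3 - <<'E'
from h import *
for n in ['scene','top']:
    im,d=viewer.read_camera(n); cv2.imwrite(f'pics/{n}0.png',im); np.save(f'{n}0.npy',d)
    c=viewer.get_calibration(n);print(n,{k:np.round(v,3).tolist() for k,v in c.items()})
    for l in ['tube','tube_cap','rest','cradle','end_plate','rail_mid','handle_mid','lever_knob','lever_pivot','carriage','rack','amber_bottle','beaker','mixer']:
        r=search_frame(n,l)[:2]
        print(l,[(np.round(q['centre']).tolist(),round(q['p'],2),np.round(world(n,*q['centre'],d[int(q['centre'][1]),int(q['centre'][0])])).tolist()) for q in r])
print(env.state())
E
```

```text
pics
scene {'fx': 411.254, 'fy': 411.254, 'cx': 276.73, 'cy': 208.418, 'k1': -0.116, 'T': [[-0.719, 0.399, -0.569, 1179.482], [0.695, 0.418, -0.585, 689.676], [0.004, -0.816, -0.578, 796.577], [0.0, 0.0, 0.0, 1.0]]}
tube [([209.0, 180.0], 0.55, [500.0, -346.0, 57.0])]
tube_cap [([208.0, 182.0], 0.74, [505.0, -345.0, 51.0]), ([372.0, 323.0], 0.38, [618.0, 419.0, 71.0])]
rest [([213.0, 190.0], 0.52, [490.0, -343.0, 9.0])]
cradle [([287.0, 237.0], 0.84, [655.0, 185.0, 202.0])]
end_plate [([288.0, 239.0], 0.74, [660.0, 193.0, 204.0])]
rail_mid [([290.0, 238.0], 0.78, [655.0, 195.0, 204.0])]
handle_mid [([301.0, 239.0], 0.69, [632.0, 207.0, 197.0]), ([324.0, 224.0], 0.61, [547.0, 203.0, 192.0])]
lever_knob [([284.0, 241.0], 0.18, [666.0, 186.0, 198.0])]
lever_pivot [([280.0, 266.0], 0.91, [603.0, 111.0, 27.0])]
carriage [([302.0, 237.0], 0.61, [622.0, 203.0, 194.0]), ([276.0, 265.0], 0.5, [607.0, 100.0, 27.0])]
rack [([375.0, 324.0], 0.87, [641.0, 436.0, 105.0])]
amber_bottle [([404.0, 278.0], 0.62, [487.0, 409.0, 113.0]), ([260.0, 208.0], 0.56, [529.0, -50.0, 102.0])]
beaker [([175.0, 19
[... 1372 characters left out ...]
0], 0.33, [488.0, -335.0, 6.0])]
{'t': 1.5, 'joints': array([ 1.21341478e+00,  4.90891810e-01,  1.55893452e+00, -2.48061006e-05,
        1.09171266e+00, -1.05565480e-01]), 'qvel': array([ 2.13659924e-04,  7.93667988e-05, -4.35795445e-04,  4.93667315e-04,
       -1.88382611e-03, -7.91960904e-04]), 'tau': array([ 9.12585492e-04, -6.12463260e+01, -2.58423615e+01,  6.93618762e-02,
        4.46459139e-02, -7.07552613e-05]), 'eef_pos': array([155.68546664, 605.29099165, 292.25412676]), 'tcp_rot': array([3.14154161e+00, 2.75453672e-05, 2.88978802e+00]), 'ft_force': array([-0.13170267, -0.61614009,  0.94544859]), 'moment': array([-0.00295195, -0.03274628, -0.01162971]), 'opening': 0.996886535845621}
```

View pics/scene0.png

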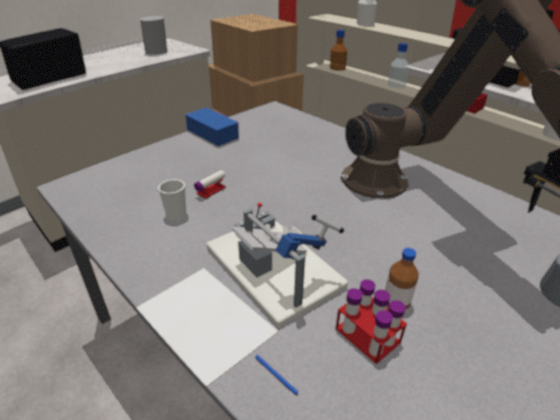

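View pics/top0.png

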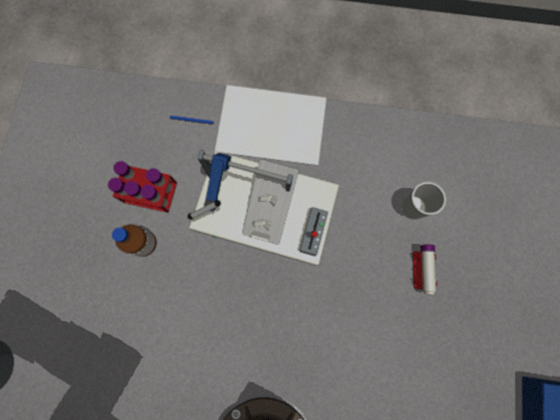

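```bash
python3 -c "
import cv2
a=cv2.imread('pics/top0.png');cv2.imwrite('pics/t0z.png',cv2.resize(a[130:310,160:360],None,fx=4,fy=3.3*1,interpolation=2))
cv2.imwrite('pics/t0y.png',cv2.resize(a[220:320,370:480],None,fx=5,fy=5,interpolation=2))
a=cv2.imread('pics/scene0.png');cv2.imwrite('pics/s0z.png',cv2.resize(a[170:320,200:400],None,fx=4,fy=4,interpolation=2))
"
```

```text
(no output)
```

View pics/t0z.png

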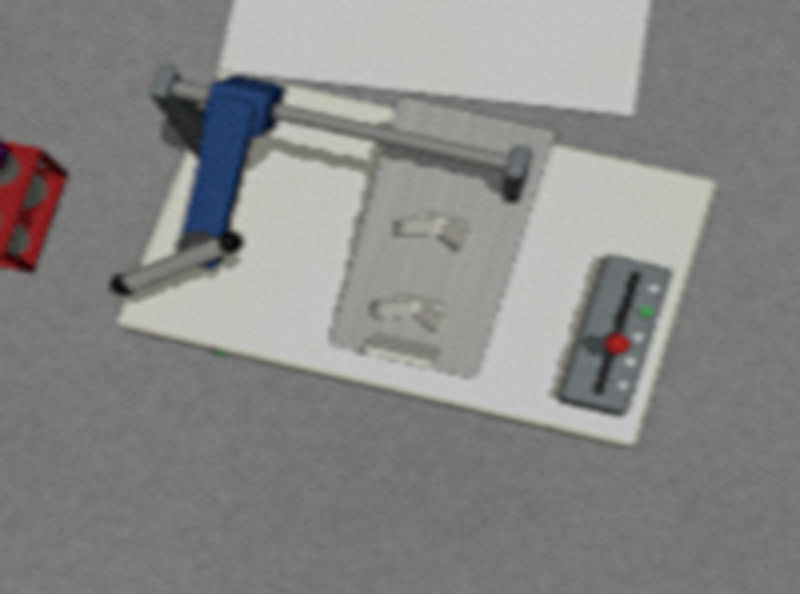

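View pics/t0y.png

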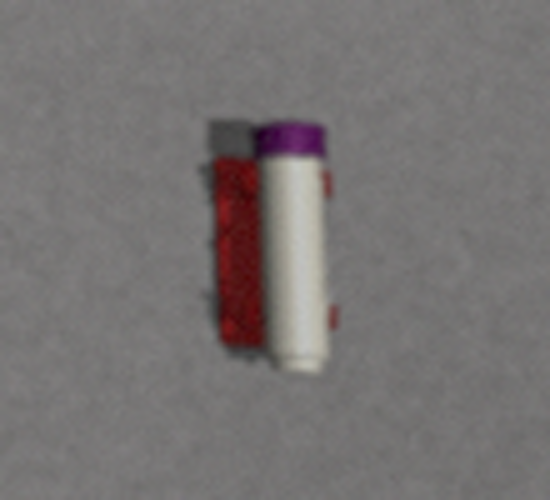

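View pics/s0z.png

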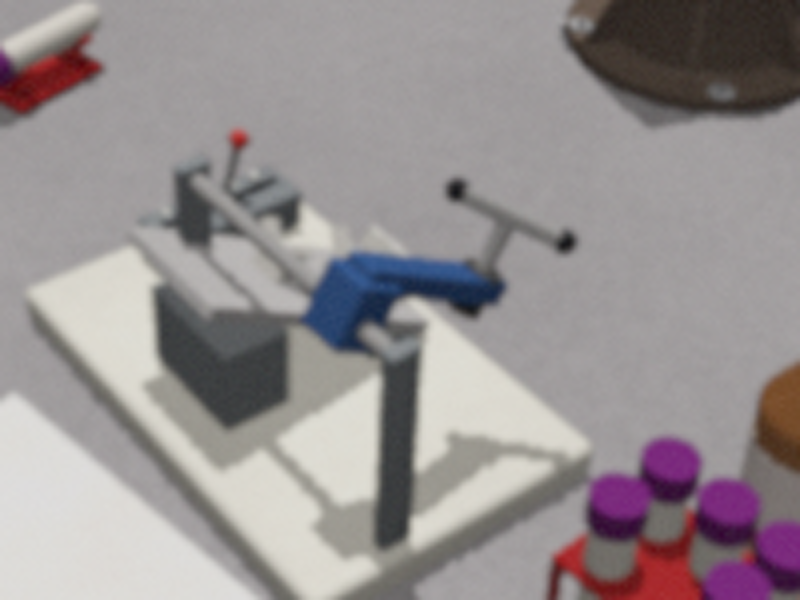

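The scene picture shows the carriage parked with its T-handle at about (315,230), the lever at about (260,205) and the tube at (209,182). In the top picture the tube lies at (427,268) with its cap up, away from the robot. The deck is around (265,200), the lever slot around (313,232) and the handle at (203,210). Next I'll measure the geometry from the depth clouds.

```bash
cat >> h.py <<'E'
def cloud(cam,d):
    c=viewer.get_calibration(cam)
    v,u=np.mgrid[0:d.shape[0],0:d.shape[1]]
    x=(u-c['cx'])/c['fx'];y=(v-c['cy'])/c['fy'];a,b=x.copy(),y.copy()
    for _ in range(20):
        s=1+c['k1']*(a*a+b*b);a,b=x/s,y/s
    T=np.array(c['T']);P=np.stack([a*d,b*d,d],-1)@T[:3,:3].T+T[:3,3]
    P[d<=0]=np.nan
    return P
E
python3 - <<'E'
from h import *
d=np.load('top0.npy');im=cv2.imread('pics/top0.png');P=cloud('top',d)
# bench height
print('bench',np.nanmedian(P[300:330,200:330,2]),np.nanstd(P[300:330,200:330,2]))
reg=np.zeros(d.shape,bool);reg[140:270,185:345]=1
X=P[...,0];Y=P[...,1];Z=P[...,2]
pl=reg&(abs(Z-28)<5)
pts=P[pl][:,:2].astype(np.float32);r=cv2.minAreaRect(pts);print('plinth',r,np.nanmedian(Z[pl]),pl.sum())
# tube
hsv=cv2.cvtColor(im,cv2.COLOR_BGR2HSV)
m=np.zeros(d.shape,bool);m[235:305,400:450]=1
t=m&(Z>35);q=P[t];print('tube',t.sum(),cv2.minAreaRect(q[:,:2].astype(np.float32)),np.percentile(q[:,2],[5,50,95]))
cap=m&(hsv[...,0]>130)&(hsv[...,0]<165)&(hsv[...,1]>80)&(Z>30);print('cap',np.nanmean(P[cap],0),cap.sum())
u,s,vt=np.linalg.svd(q[:,:2]-q[:,:2].mean(0),full_matrices=False);print(q.mean(0),vt[0])
# ridge
top=t&(Z>np.percentile(q[:,2],95)-6);q2=P[top];u,s,vt=np.linalg.svd(q2[:,:2]-q2[:,:2].mean(0),full_matrices=False);print('ridge',q2.mean(0),vt[0],np.degrees(np.arctan2(*vt[0][::-1])))
E
```

```text
bench -0.5434811600784997 1.835157204139388
plinth ((598.861572265625, 81.76888275146484), (358.9036865234375, 229.5583953857422), 81.82939147949219) 27.364696630260482 5987
tube 678 ((486.8048400878906, -357.06951904296875), (123.31774139404297, 45.716800689697266), 4.636904239654541) [41.19753938 56.94315319 61.86856938]
cap [ 540.41794051 -348.34299018   58.55491456] 82
[ 487.93921274 -352.53587112   54.94175278] [-0.99515118 -0.09835712]
ridge [ 489.73857681 -355.2211148    59.12689643] [-0.99632377 -0.08566765] -175.08558176049647
```

```bash
python3 - <<'E'
from h import *
d=np.load('top0.npy');P=cloud('top',d)
print(np.round(P[150:262:4,235:300:4,2]).astype(int))
E
```

```text
[[                   5                    0                    1
                     3                    3                    4
                    -4                   -1                    0
                     2                    1                    3
                     2                    5                    3
                     3                   -1]
 [                   0                    1                    2
                     5                    2                    4
                     1                   -2                    1
                     4                    2                    5
                     3                    2                    4
                     6                    2]
 [                  29                   24                   -1
                    -2                   -2                   -1
                     2                    0                    6
                     2                    5                    2
                     3                    0                    2
                     2             
[... 8620 characters left out ...]
       1                   -1
                     0                    0                   -1
                    -6                    4                   23
                    28                   25                   27
                    27                   27]
 [                   1                    0                   -2
                    -1                    1                    2
                     1                    3                    0
                    -2                    1                    1
                    -2                    0                   21
                    24                   27]]<stdin>:3: RuntimeWarning: invalid value encountered in cast
```

```bash
python3 - <<'E'
from h import *
d=np.load('top0.npy');im=cv2.imread('pics/top0.png');P=cloud('top',d)
ds=np.load('scene0.npy');Ps=cloud('scene',ds)
yaw=np.radians(-8.17);C=np.array([598.9,81.8])
ex=np.array([np.cos(yaw),np.sin(yaw)]);ey=np.array([-ex[1],ex[0]])
for nm,PP in (('top',P),('scene',Ps)):
    Q=np.stack([(PP[...,:2]-C)@ex,(PP[...,:2]-C)@ey,PP[...,2]],-1).reshape(-1,3)
    Q=Q[np.isfinite(Q).all(1)]
    w=Q[(abs(Q[:,0])<130)&(abs(Q[:,1])<210)]
    p=w[abs(w[:,2]-28)<5]; print(nm,'plinth',np.percentile(p[:,0],[.5,99.5]),np.percentile(p[:,1],[.5,99.5]),np.median(p[:,2]))
    # deck: fit
    k=w[(abs(w[:,0])<110)&(abs(w[:,1])<100)&(w[:,2]>38)]
    # robust RANSAC plane with slope 30
    best=None
    off=k[:,2]-np.tan(np.pi/6)*k[:,0]
    hst,e=np.histogram(off,np.arange(0,300,2));o=e[hst.argmax()]+1
    s=k[abs(off-o)<6]
    A=np.c_[s[:,0],s[:,1],np.ones(len(s))];c,*_=np.linalg.lstsq(A,s[:,2],rcond=None)
    print('deck plane',c,np.degrees(np.arctan(np.hypot(c[0],c[1]))),np.degrees(np.arctan2(c[1],c[0])),len(s))
    print(' deck x',np.percentile(s[:,0],[1,99]),'y',np.percentile(s[:,1],[1,99]))
    np.save(nm+'_Q.npy',w)
    # points above deck
    c30=np.cos(np.pi/6)
    for (lo,hi) in ((10,60),):
        h=(w[:,2]-(c[0]*w[:,0]+c[1]*w[:,1]+c[2]))*c30
        a=w[(h>14)&(h<60)&(w[:,0]<60)&(abs(w[:,1]-(-15))<45)]; ha=h[(h>14)&(h<60)&(w[:,0]<60)&(abs(w[:,1]-(-15))<45)]
        sl=(a[:,0]*c30+(a[:,2])*.5)
        print(np.histogram(sl,np.arange(-80,150,4)))
E
```

```text
top plinth [-113.5646762   112.69981051] [-177.71165213  176.98572442] 27.364696630260482
deck plane [5.75604407e-01 7.95630456e-04 9.57238451e+01] 29.92494406164722 0.07919716661743215 2472
 deck x [-89.36113909  84.10267335] y [-64.08120478  34.05486049]
(array([ 0,  0,  0,  0,  0,  0,  0,  0,  0, 28, 60,  0,  0,  0,  0,  0, 16,
       24, 24, 25,  0,  0,  0,  0,  0,  0,  0,  0,  0,  0,  0,  0,  0, 15,
       26, 29, 19,  0,  0,  0,  0,  0,  0,  2,  5,  6,  5,  5,  6,  8, 49,
       67, 73, 13,  9,  2,  0]), array([-80, -76, -72, -68, -64, -60, -56, -52, -48, -44, -40, -36, -32,
       -28, -24, -20, -16, -12,  -8,  -4,   0,   4,   8,  12,  16,  20,
        24,  28,  32,  36,  40,  44,  48,  52,  56,  60,  64,  68,  72,
        76,  80,  84,  88,  92,  96, 100, 104, 108, 112, 116, 120, 124,
       128, 132, 136, 140, 144, 148]))
scene plinth [-109.57822396  117.76805309] [-172.96531453  180.39925024] 27.915515431364952
deck plane [ 5.72227774e-01 -1.79368606e-02  9.48925639e+01] 29.791518185476058 -1.7953864899619603 650
 deck x [-85.15819637  89.65390098] y [-61.74006437  36.56859673]
(array([ 0,  0,  0,  0,  0,  0,  0,  0,  0,  7, 30, 10,  0,  0,  0,  0,  1,
        8,  1, 14,  7,  0,  0,  0,  0,  0,  0,  0,  0,  0,  0,  0,  0,  1,
       10, 11, 11,  2,  0,  0,  0,  0,  0,  0,  0,  6,  5,  4, 10,  9, 12,
       24, 71, 68, 13, 10,  0]), array([-80, -76, -72, -68, -64, -60, -56, -52, -48, -44, -40, -36, -32,
       -28, -24, -20, -16, -12,  -8,  -4,   0,   4,   8,  12,  16,  20,
        24,  28,  32,  36,  40,  44,  48,  52,  56,  60,  64,  68,  72,
        76,  80,  84,  88,  92,  96, 100, 104, 108, 112, 116, 120, 124,
       128, 132, 136, 140, 144, 148]))
```

```bash
python3 - <<'E'
from h import *
from scipy.optimize import least_squares
for nm,sl in (('top',np.s_[235:305,400:450]),('scene',np.s_[165:200,185:235])):
    d=np.load(nm+'0.npy');im=cv2.imread(f'pics/{nm}0.png');P=cloud(nm,d)[sl].reshape(-1,3)
    hs=cv2.cvtColor(im,cv2.COLOR_BGR2HSV)[sl].reshape(-1,3)
    ok=(P[:,2]>38)&(P[:,2]<75)&(abs(P[:,0]-490)<90)&(abs(P[:,1]+350)<45)
    P=P[ok];hs=hs[ok]
    def f(p,ret=False):
        x,y,a,z=p;e=np.array([np.cos(a),np.sin(a)])
        s=(P[:,:2]-[x,y])@e;l=(P[:,:2]-[x,y])@[-e[1],e[0]]
        r=np.where(s>47,18,np.where(s<-53,12,15))
        if ret:return s,l
        return np.hypot(l,P[:,2]-z)-r
    r=least_squares(f,[488,-352,.085,45],loss='soft_l1',f_scale=2)
    s,l=f(r.x,True)
    pur=(hs[:,1]>70)&(hs[:,0]>125)&(hs[:,0]<170)
    print(nm,len(P),r.x,np.degrees(r.x[2]),'ext',np.percentile(s,[.5,99.5]),'cap',np.percentile(s[pur],[2,98]))
    # handle & lever knob
    Pa=cloud(nm,d);h=cv2.cvtColor(im,cv2.COLOR_BGR2HSV)
    red=((h[...,0]<8)|(h[...,0]>172))&(h[...,1]>120)
    C=np.array([598.9,81.8]);yaw=np.radians(-8.17);ex=np.array([np.cos(yaw),np.sin(yaw)]);ey=np.array([-ex[1],ex[0]])
    Q=np.stack([(Pa[...,:2]-C)@ex,(Pa[...,:2]-C)@ey,Pa[...,2]],-1)
    k=red&(abs(Q[...,0])<100)&(abs(Q[...,1])<170)&(Q[...,2]>50)
    print('knob mixer',np.nanmedian(Q[k],0),k.sum(),'world',np.nanmedian(Pa[k],0))
    g=(h[...,0]>45)&(h[...,0]<85)&(h[...,1]>80)&(abs(Q[...,0])<110)&(abs(Q[...,1])<170)
    print('green',np.nanmedian(Q[g],0),g.sum())
    dk=(im.max(2)<60)&(Q[...,2]>165)&(Q[...,2]<230)&(abs(Q[...,0])<140)&(abs(Q[...,1])<200)
    n,lab,st,cen=cv2.connectedComponentsWithStats(dk.astype(np.uint8))
    for i in range(1,n):
        if st[i,4]>4: print('dark',cen[i].round(),st[i,4],np.nanmedian(Q[lab==i],0))
    hp=(Q[...,2]>178)&(abs(Q[...,0])<140)&(abs(Q[...,1]-115)<70)&(Q[...,0]<-15)
    q=Q[hp];print('handle',len(q),np.median(q,0)); 
    u,sv,vt=np.linalg.svd(q-q.mean(0),full_matrices=False);print(vt[0],np.ptp((q-q.mean(0))@vt[0]))
E
```

```text
top 673 [-3.48238784e+02 -4.47886233e+02  1.07332577e-01  4.17899555e+01] 6.149703668329126 ext [778.61470892 901.35110915] cap [887.67723988 901.32155342]
knob mixer [ -51.86807777 -142.13947943  117.7006797 ] 29 world [526.84549309 -51.92497752 117.7006797 ]
green [ -13.21002834 -156.95305905   62.37430316] 9
dark [201. 160.] 12 [ 33.32345865 160.38348436 172.27723302]
dark [228. 163.] 17 [ 39.77948042  96.57565142 186.01548326]
dark [288. 185.] 11 [ 32.89482058 -52.59543776 174.71669365]
dark [217. 203.] 25 [-59.96034952  86.03539638 207.42909694]
dark [189. 216.] 16 [-102.96014894  141.39682723  184.70877852]
handle 235 [-76.02839351 112.96539531 194.01287096]
[-0.84470005  0.52120862 -0.1217514 ] 98.62489338280798
scene 281 [ 4.38096575e+02 -3.63383923e+02  1.01945639e-01  4.38156361e+01] 5.841054882715774 ext [ -8.93372774 116.18981008] cap [ 99.86625278 116.41729908]
knob mixer [ -46.80637911 -138.28465652  118.19159374] 9 world [532.97558648 -48.02102564 118.19159374]
green [nan nan nan] 0
dark [314. 217.] 7 [-53.24376427  91.60902953 206.74334167]
dark [341. 230.] 7 [-95.88569678 146.27766158 182.74172405]
handle 214 [-72.14214713 116.4726422  192.11520838]
[-0.67493887  0.69312983 -0.25303865] 89.27467603858659
  return np.nanmean(a, axis, out=out, keepdims=keepdims)
```

```bash
cat >> h.py <<'E'
def plan(*pts,n=None):
    """pts: world TCP targets (x,y,z); prints tool-frame deltas in cm from actual pose; last optional yaw deg"""
    s=env.state();p=np.array(s['eef_pos']);yaw=s['tcp_rot'][2]
    print('t',round(s['t'],2),'p',p.round(1),'rot',np.degrees(s['tcp_rot']).round(1),'q',np.round(s['joints'],2),'F',np.round(s['ft_force'],1),'op',round(s['opening'],3))
    for t in pts:
        t=np.array(t,float)
        if len(t)>3:
            dy=np.degrees(yaw); dd=(t[3]-dy+180)%360-180; print('   turn',round(-np.radians(dd),3)); yaw=np.radians(t[3])
        e=t[:3]-p; x=np.array([np.cos(yaw),np.sin(yaw),0]);y=np.array([np.sin(yaw),-np.cos(yaw),0])
        print('  ->',t,'cm',np.round([e@x/10,e@y/10,-e[2]/10],2));p=t[:3]
E
python3 -m inch '{"hand":[1,1,1,1],"delta_pos":[[0,0,-1.5],[0,0,-1.5],[0,0,-1.5],[0,0,-1]],"turn":[-0.118,-0.118,-0.118,0]}'
python3 -c "
from h import *
plan((520,150,345),(486.5,-358.2,200),(486.5,-358.2,104))"
```

```text
t: 1.9
eef_pos: [155.7, 605.4, 348.3]
tcp_rot: [3.141, 0.0, -3.038]
ft_force: [-0.7, -0.7, 0.8]
opening: 1.002
t 1.9 p [155.7 605.4 348.3] rot [ 179.9    0.  -174. ] q [ 1.21  0.44  1.49  0.    1.21 -0.46] F [-0.7 -0.7  0.8] op 1.002
  -> [520. 150. 345.] cm [-31.51 -49.07   0.33]
  -> [ 486.5 -358.2  200. ] cm [  8.6 -50.2  14.5]
  -> [ 486.5 -358.2  104. ] cm [0.  0.  9.6]
```

```bash
python3 -m inch '{"hand":[1,1,1,1,1,1,1,1,1,1,1,1],"delta_pos":[[-2.63,-4.09,0],[-2.63,-4.09,0],[-2.63,-4.09,0],[-2.63,-4.09,0],[-2.63,-4.09,0],[-2.63,-4.09,0],[-2.63,-4.09,0],[-2.63,-4.09,0],[-2.63,-4.09,0],[-2.63,-4.09,0],[-2.63,-4.09,0],[-2.58,-4.08,0]],"turn":[0,0,0,0,0,0,0,0,0,0,0,0]}' && python3 -m inch '{"hand":[1,1,1,1,1,1,1,1,1,1,1,1,1,1],"delta_pos":[[0.72,-4.18,0],[0.72,-4.18,0],[0.72,-4.18,0],[0.72,-4.18,0],[0.72,-4.18,0],[0.72,-4.18,0],[0.72,-4.18,2.4],[0.72,-4.18,2.4],[0.72,-4.18,2.4],[0.72,-4.18,2.4],[0.72,-4.18,2.4],[0.68,-4.2,2.4],[0,0,0],[0,0,0]],"turn":[0,0,0,0,0,0,0,0,0,0,0,0,0,0]}'
python3 - <<'E'
from h import *
plan((486.5,-358.2,104,-174.1))
im,d=viewer.read_camera('top');cv2.imwrite('pics/t1.png',cv2.resize(im[200:340,360:500],None,fx=4,fy=4))
E
```

```text
t: 3.1
eef_pos: [520.2, 147.5, 347.3]
tcp_rot: [3.141, 0.0, -3.044]
ft_force: [0.7, 0.3, 0.2]
opening: 0.998
t: 4.5
eef_pos: [484.4, -359.1, 202.3]
tcp_rot: [3.14, -0.001, -3.044]
ft_force: [0.2, -0.5, -0.5]
opening: 1.002
t 4.5 p [ 484.4 -359.1  202.3] rot [ 1.799e+02 -1.000e-01 -1.744e+02] q [-0.75  0.56  1.71  0.    0.88 -2.42] F [ 0.2 -0.5 -0.5] op 1.002
   turn -0.005
  -> [ 486.5 -358.2  104.  -174.1] cm [-0.22  0.07  9.83]
```

View pics/t1.png

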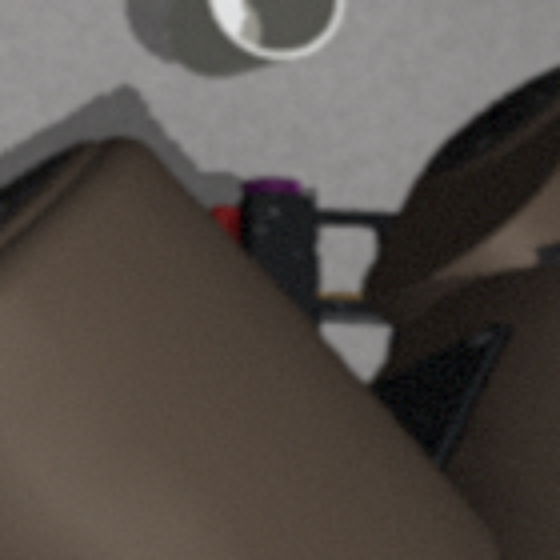

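The arm hides most of the tube in this picture, but the purple cap shows in line just beyond the gripper, at about (270,187) in the crop. I'll lower the gripper and close it.

```bash
python3 -m inch '{"hand":[1,1,1,1,1,1,1,0,0,0,0,0,0,0],"delta_pos":[[-0.22,0.07,2],[0,0,2],[0,0,2],[0,0,2],[0,0,1.8],[0,0,0],[0,0,0],[0,0,0],[0,0,0],[0,0,0],[0,0,0],[0,0,0],[0,0,0],[0,0,0]],"turn":[0,0,0,0,0,0,0,0,0,0,0,0,0,0]}'
python3 - <<'E'
from h import *
plan((486.5,-358.2,104,-174.1))
im,d=viewer.read_camera('scene');cv2.imwrite('pics/s1.png',cv2.resize(im[130:230,150:280],None,fx=5,fy=5))
E
```

```text
t: 5.95
eef_pos: [487.0, -357.7, 105.2]
tcp_rot: [3.141, 0.0, -3.04]
ft_force: [-0.2, 0.3, -0.3]
opening: 0.469
t 5.95 p [ 487.  -357.7  105.2] rot [ 180.     0.  -174.2] q [-0.74  0.7   1.77  0.    0.68 -2.42] F [-0.2  0.3 -0.3] op 0.469
   turn -0.001
  -> [ 486.5 -358.2  104.  -174.1] cm [ 0.05 -0.04  0.12]
```

View pics/s1.png

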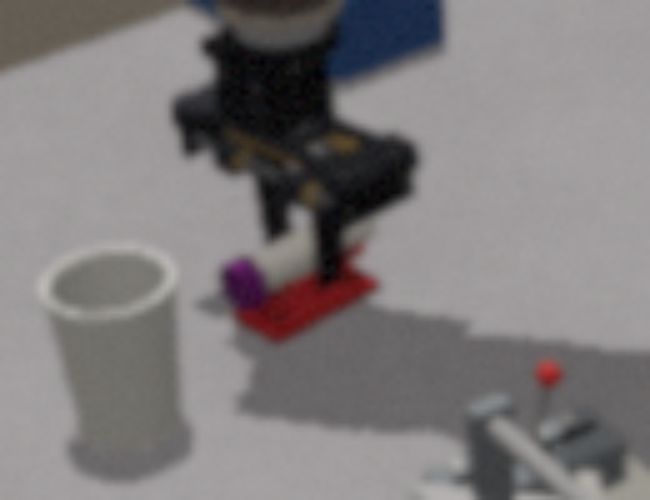

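```bash
python3 -m inch '{"hand":[0,0,0,0,0,0],"delta_pos":[[0,0,0],[0,0,0],[0,0,0],[0,0,0],[0,0,0],[0,0,0]],"turn":[0,0,0,0,0,0]}'
```

```text
t: 6.6
eef_pos: [487.0, -357.5, 105.2]
tcp_rot: [3.141, -0.0, -3.039]
ft_force: [-0.2, 3.2, 1.7]
opening: 0.308
```

```bash
python3 -m inch '{"hand":[0,0,0,0,0,0,0],"delta_pos":[[0,0,-1],[0,0,-3],[0,0,-4],[0,0,-4],[0,0,-3.5],[0,0,0],[0,0,0]],"turn":[0,0,0.122,0.122,0,0,0]}'
python3 - <<'E'
from h import *
plan((562.3,72,262,171.83))
for n,b in (('scene',np.s_[60:210,130:330]),('top',np.s_[200:340,360:500])):
    im,d=viewer.read_camera(n);cv2.imwrite(f'pics/{n}2.png',cv2.resize(im[b],None,fx=4,fy=4))
E
```

```text
t: 7.3
eef_pos: [486.9, -357.8, 261.1]
tcp_rot: [-3.14, 0.002, 3.0]
ft_force: [0.8, -0.0, -0.9]
opening: 0.309
t 7.3 p [ 486.9 -357.8  261.1] rot [-1.799e+02  1.000e-01  1.719e+02] q [-0.74  0.49  1.65 -0.    1.   -2.17] F [ 0.8 -0.  -0.9] op 0.309
   turn 0.001
  -> [562.3   72.   262.   171.83] cm [-1.36 43.62 -0.09]
```

View pics/scene2.png

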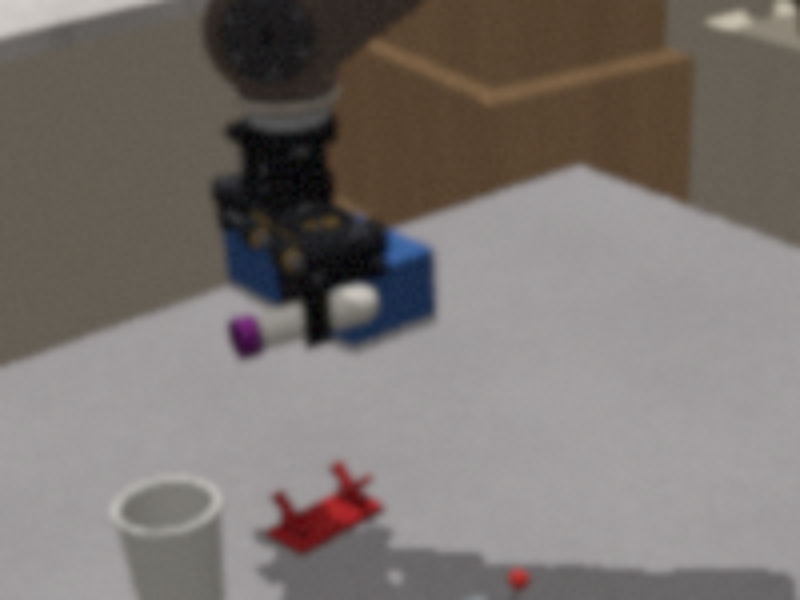

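The tube is lifted level, with its cap at (245,335) in the crop. I'll carry it over the cradle.

```bash
python3 -m inch '{"hand":[0,0,0,0,0,0,0,0,0,0,0,0,0],"delta_pos":[[-0.14,4.2,0],[-0.14,4.2,0],[-0.14,4.2,0],[-0.14,4.2,0],[-0.14,4.2,0],[-0.14,4.2,0],[-0.14,4.2,0],[-0.14,4.2,0],[-0.14,4.2,0],[-0.1,4.2,0],[0,1.6,0],[0,0,0],[0,0,0]],"turn":[0,0,0,0,0,0,0,0,0,0,0,0,0]}'
python3 - <<'E'
from h import *
plan((562.3,72,262,171.83))
for n,b in (('scene',np.s_[130:320,160:380]),('top',np.s_[130:300,180:350])):
    im,d=viewer.read_camera(n);np.save(n+'3.npy',d);cv2.imwrite(f'pics/{n}3r.png',im);cv2.imwrite(f'pics/{n}3.png',cv2.resize(im[b],None,fx=3,fy=3))
E
```

```text
t: 8.7
eef_pos: [561.8, 71.4, 259.4]
tcp_rot: [-3.141, -0.001, 3.0]
ft_force: [0.4, 0.3, 0.2]
opening: 0.312
t 8.7 p [561.8  71.4 259.4] rot [-1.800e+02 -1.000e-01  1.719e+02] q [ 0.01  0.44  1.74 -0.    0.96 -1.42] F [0.4 0.3 0.2] op 0.312
   turn 0.001
  -> [562.3   72.   262.   171.83] cm [-0.04  0.06 -0.26]
```

View pics/scene3.png

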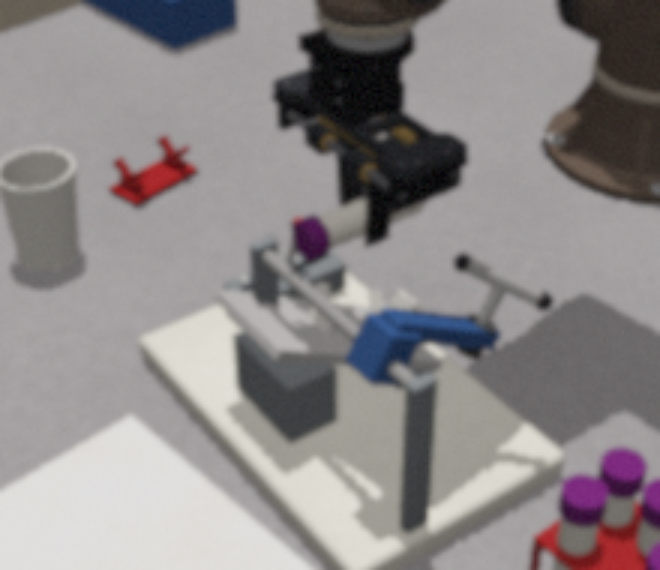

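View pics/top3.png

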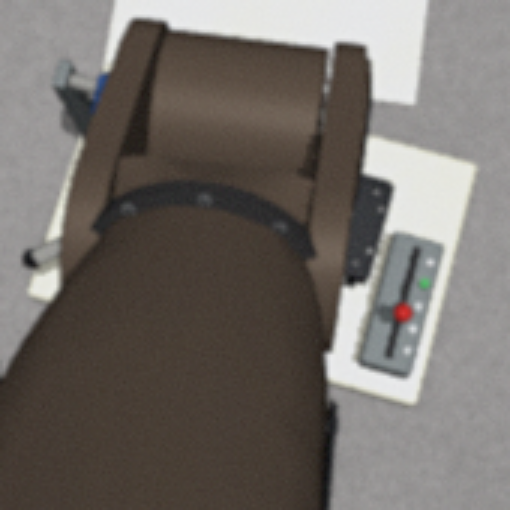

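```bash
python3 - <<'E'
from h import *
from scipy.optimize import least_squares
d=np.load('scene3.npy');im=cv2.imread('pics/scene3r.png');P=cloud('scene',d)
hs=cv2.cvtColor(im,cv2.COLOR_BGR2HSV)
yaw=np.radians(-8.1);ex=np.array([np.cos(yaw),np.sin(yaw)]);ey=np.array([-ex[1],ex[0]])
T0=np.array([561.8,71.4]);zt=259.4-59
S=(P[...,:2]-T0)@ex;L=(P[...,:2]-T0)@ey;Z=P[...,2]-zt
near=(abs(L)<30)&(abs(Z)<30)
pur=near&(hs[...,0]>125)&(hs[...,0]<170)&(hs[...,1]>60)&(S>30)&(S<90)
print('cap',pur.sum(),np.percentile(S[pur],[5,50,95]),np.percentile(L[pur],[5,50,95]),np.percentile(Z[pur],[5,50,95]))
face=pur&(S>58);print('face',face.sum(),np.median(S[face]),(np.percentile(L[face],[3,97])),np.percentile(Z[face],[3,97]))
q=near&(S>-62)&(S<75)&((S>12)|(S<-12))&(Z<20)&(P[...,2]>150)&((hs[...,2]>110)|pur)
s,l,z=S[q],L[q],Z[q];print(q.sum())
def f(p):
    r=np.where(s+p[2]>47,18,15)
    return np.hypot(l-p[0]-p[3]*s,z-p[1]-p[4]*s)-r
r=least_squares(f,[0,0,0,0,0],loss='soft_l1');m=(s<60);print(r.x)
E
```

```text
cap 120 [51.31205744 62.56849611 66.14312866] [-6.11147432  8.81930412 17.44058992] [-8.30188529  6.25693688 16.4369945 ]
face 83 64.40236187435764 [-8.6682771  17.64734223] [-10.13669557  16.25820139]
280
[ 0.18432353  0.14728314 -0.66268796 -0.02505752 -0.03372064]
```

```bash
python3 - <<'E'
from h import *
c30,s30=np.cos(np.pi/6),.5
for nm in ('top','scene'):
    w=np.load(nm+'_Q.npy')
    z0=95.7 if nm=='top' else 94.9
    sl=w[:,0]*c30+w[:,2]*s30; h=-w[:,0]*s30+(w[:,2]-z0)*c30; sl=sl-z0*s30*1  # relative: cradle line through xm=0
    y=w[:,1]
    print(nm,'sl shift such that cradle origin sl = ? ; deck h med')
    dk=abs(h)<3
    print(' deck sl',np.percentile(sl[dk],[1,99]),'y',np.percentile(y[dk],[1,99]),np.median(h[dk]))
    ep=(h>8)&(h<40)&(sl<-72)&(sl>-105)&(abs(y+14)<40)
    print(' endplate n',ep.sum(),'sl',np.percentile(sl[ep],[3,50,97]),'y',np.percentile(y[ep],[2,98]),'h max',np.percentile(h[ep],97))
    for a,b in ((-75,-35),(-5,35)):
        v=(h>8)&(h<40)&(sl>a)&(sl<b)&(abs(y+14)<35)
        print(' V n',v.sum(),'sl',np.percentile(sl[v],[2,50,98]),'y',np.percentile(y[v],[2,98]))
    r=(h>35)&(h<58)&(sl>50)&(sl<110)&(y>-35)&(y<70)
    print(' rail n',r.sum(),'sl',np.median(sl[r]),'h',np.percentile(h[r],[50,95]), 'slope dsl/dy',np.polyfit(y[r],sl[r],1))
    p1=(h>-40)&(h<66)&(sl>55)&(sl<105)
    for lo,hi in ((-70,-38),(140,200)):
        q=p1&(y>lo)&(y<hi)&(h>30);print(' post',q.sum(),np.percentile(y[q],[2,50,98]) if q.sum() else '',np.percentile(h[q],98),np.percentile(sl[q],[2,98]))
    hs=(w[:,2]>55)&(w[:,2]<66)&(y<-110)
    print(' housing x',np.percentile(w[hs,0],[1,99]),'y',np.percentile(w[hs,1],[1,99]),np.median(w[hs,2]),hs.sum())
E
```

```text
top sl shift such that cradle origin sl = ? ; deck h med
 deck sl [-129.12018988   96.31554063] y [-153.76213535  107.45447607] -0.037822367724469785
 endplate n 101 sl [-91.48393645 -87.06782912 -85.73588133] y [-36.16712101   5.5032683 ] h max 35.81291560582368
 V n 103 sl [-62.41420461 -55.07353237 -49.41338605] y [-36.70815253   7.53237546]
 V n 105 sl [ 6.57589059 12.88748957 17.99285284] y [-36.7619815   7.088334 ]
 rail n 228 sl 78.89768644997797 h [49.6740006  52.66124996] slope dsl/dy [-1.14991624e-03  7.86542335e+01]
 post 87 [-56.67356333 -49.89479489 -38.77941582] 59.80209512110671 [58.37162723 92.0626272 ]
 post 124 [140.89934756 159.74607135 169.466278  ] 61.151479981043224 [57.71945077 91.62274252]
 housing x [-93.64829333  23.92814833] y [-165.0724245  -120.08795357] 61.4927614338896 770
scene sl shift such that cradle origin sl = ? ; deck h med
 deck sl [-102.09221979  101.15659419] y [-150.60306451  171.64630418] 0.28204106298431114
 endplate n 48 sl [-90.0686499  -84.94485201 -82.1357886 ] y [-36.31214358  -0.15202819] h max 33.884419661838585
 V n 33 sl [-58.9198995  -50.13062141 -45.50993892] y [-36.18009207 -19.49120823]
 V n 41 sl [ 8.39865493 15.46601611 21.11530646] y [-34.39119111   7.3779472 ]
 rail n 158 sl 84.25757768595889 h [47.77426105 51.62067891] slope dsl/dy [-1.50425718e-03  8.40605787e+01]
 post 82 [-54.07010475 -46.10968408 -40.17427825] 59.819647123838884 [69.73802254 95.2999874 ]
 post 153 [142.37335658 169.5982315  172.41742426] 59.58923037755919 [65.02378943 95.52595428]
 housing x [-89.89888813  25.96506036] y [-165.85329857 -117.90954928] 62.288978337408366 213
```

```bash
python3 -m inch '{"hand":[0,0,0,0,0,0],"delta_pos":[[-0.2,0.14,1.5],[0,0,1.5],[0,0,1.5],[0,0,1.1],[0,0,0],[0,0,0]],"turn":[0,0,0,0,0,0]}'
python3 - <<'E'
from h import *
plan((564.0,72.5,174,171.83))
for n,b in (('scene',np.s_[130:320,160:380]),):
    im,d=viewer.read_camera(n);cv2.imwrite(f'pics/{n}4.png',cv2.resize(im[b],None,fx=3,fy=3))
E
```

```text
t: 9.4
eef_pos: [564.4, 72.6, 204.5]
tcp_rot: [3.142, 0.0, 2.999]
ft_force: [-0.3, -0.1, -0.9]
opening: 0.307
t 9.4 p [564.4  72.6 204.5] rot [180.    0.  171.8] q [ 0.01  0.52  1.79  0.    0.83 -1.42] F [-0.3 -0.1 -0.9] op 0.307
   turn 0.0
  -> [564.    72.5  174.   171.83] cm [ 0.04 -0.01  3.05]
```

View pics/scene4.png

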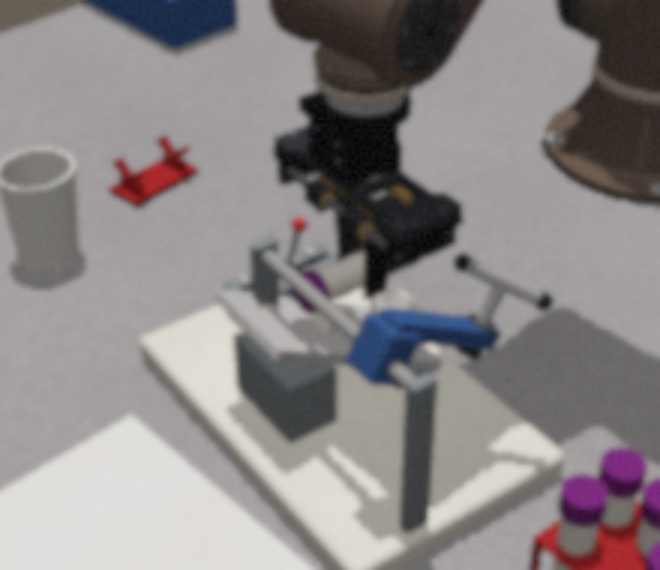

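The tube hangs just above the V-blocks with its cap at (312,288), and the handle ball at (462,262) is clear of the gripper body. I'll lower in small steps and watch the force.

```bash
python3 -m inch '{"hand":[0,0,0],"delta_pos":[[0,0,0.4],[0,0,0.4],[0,0,0.1]],"turn":[0,0,0]}';python3 -m inch '{"hand":[0,0],"delta_pos":[[0,0,0.4],[0,0,0]],"turn":[0,0]}';python3 -m inch '{"hand":[0,0],"delta_pos":[[0,0,0.4],[0,0,0]],"turn":[0,0]}'
```

```text
t: 9.75
eef_pos: [564.3, 73.1, 195.2]
tcp_rot: [3.142, 0.0, 3.0]
ft_force: [-1.5, -0.9, 5.2]
opening: 0.31
t: 9.95
eef_pos: [564.1, 72.9, 191.3]
tcp_rot: [-3.141, 0.0, 3.0]
ft_force: [-1.9, -2.6, 4.5]
opening: 0.309
t: 10.15
eef_pos: [564.1, 72.8, 187.3]
tcp_rot: [-3.141, -0.0, 3.0]
ft_force: [-2.3, -2.9, 4.5]
opening: 0.31
```

Contact comes as predicted, at TCP z ≈ 196, and the tube pivots in the grip at about 4.5 N. I'll continue.

```bash
python3 -m inch '{"hand":[0,0,0],"delta_pos":[[0,0,0.4],[0,0,0.4],[0,0,0]],"turn":[0,0,0]}';python3 -m inch '{"hand":[0,0],"delta_pos":[[0,0,0.2],[0,0,0]],"turn":[0,0]}';python3 -m inch '{"hand":[0,0],"delta_pos":[[0,0,0.15],[0,0,0]],"turn":[0,0]}'
python3 - <<'E'
from h import *
for n,b in (('scene',np.s_[130:320,160:380]),):
    im,d=viewer.read_camera(n);cv2.imwrite(f'pics/{n}5.png',cv2.resize(im[b],None,fx=3,fy=3))
E
```

```text
t: 10.45
eef_pos: [564.2, 72.8, 179.3]
tcp_rot: [-3.141, 0.0, 3.0]
ft_force: [-1.1, -4.7, 4.5]
opening: 0.305
t: 10.65
eef_pos: [564.3, 72.8, 177.5]
tcp_rot: [-3.141, 0.001, 3.0]
ft_force: [-2.4, -4.6, 5.4]
opening: 0.308
t: 10.85
eef_pos: [564.4, 72.8, 176.1]
tcp_rot: [-3.141, 0.001, 3.0]
ft_force: [-2.7, -4.0, 5.8]
opening: 0.311
```

View pics/scene5.png

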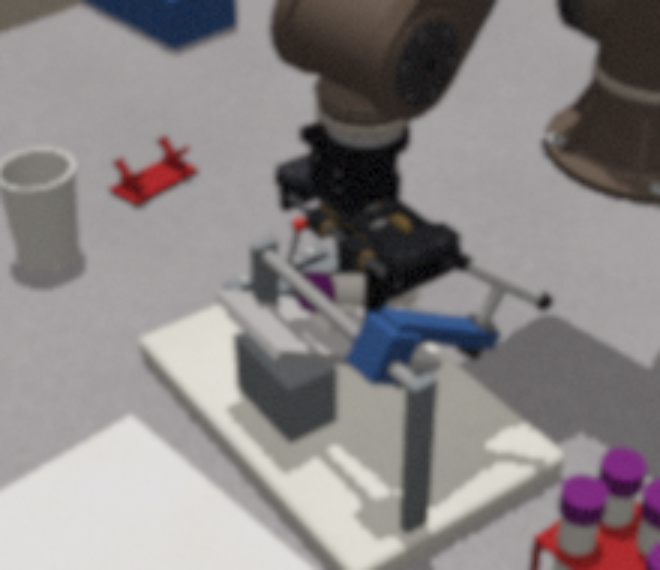

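```bash
python3 -m inch '{"hand":[0,0],"delta_pos":[[0,0,0.12],[0,0,0]],"turn":[0,0]}';python3 -m inch '{"hand":[0.7,0.7,0.7,0.7,0.7,0.7],"delta_pos":[[0,0,0],[0,0,0],[0,0,0],[0,0,0],[0,0,0],[0,0,0]],"turn":[0,0,0,0,0,0]}'
python3 - <<'E'
from h import *
plan((564,72.5,260,171.83))
E
```

```text
t: 11.1
eef_pos: [564.4, 72.8, 175.0]
tcp_rot: [-3.141, 0.001, 3.0]
ft_force: [-2.5, -3.5, 6.5]
opening: 0.31
t: 11.7
eef_pos: [564.2, 73.2, 174.5]
tcp_rot: [3.141, -0.0, 3.0]
ft_force: [-1.7, 0.2, -0.6]
opening: 0.689
t 11.7 p [564.2  73.2 174.5] rot [180.   -0.  171.9] q [ 0.01  0.56  1.82  0.    0.77 -1.42] F [-1.7  0.2 -0.6] op 0.689
   turn 0.001
  -> [564.    72.5  260.   171.83] cm [ 0.01 -0.07 -8.55]
```

```bash
python3 -m inch '{"hand":[0.7,0.7,0.7,0.4,0.2,0,0],"delta_pos":[[0,0,-1.5],[0,0,-3],[0,0,-4],[0,0,-4],[0,0,-1],[0,0,0],[0,0,0]],"turn":[0,0,0,0,0,0,0]}'
cat >> h.py <<'E'
C=np.array([598.9,81.8]);YAW=np.radians(-8.17);EX=np.array([np.cos(YAW),np.sin(YAW)]);EY=np.array([-EX[1],EX[0]])
c30=np.cos(np.pi/6)
def cr2w(p,o=(-16.2,-13.2,85.5)):
    x,y,z=p; xm=o[0]+x*c30-z*.5; ym=o[1]+y; zz=o[2]+x*.5+z*c30
    return np.append(C+EX*xm+EY*ym,zz)
def w2cr(P,o=(-16.2,-13.2,85.5)):
    P=np.asarray(P,float);xm=(P[...,:2]-C)@EX-o[0];ym=(P[...,:2]-C)@EY-o[1];z=P[...,2]-o[2]
    return np.stack([xm*c30+z*.5,ym,-xm*.5+z*c30],-1)
E
python3 - <<'E'
from h import *
plan()
print(cr2w((0,0,34)))
for n,b in (('scene',np.s_[130:320,160:380]),):
    im,d=viewer.read_camera(n);cv2.imwrite(f'pics/{n}6.png',cv2.resize(im[b],None,fx=3,fy=3))
    Q=w2cr(cloud(n,d));hs=cv2.cvtColor(im,cv2.COLOR_BGR2HSV)
    pur=(hs[...,0]>125)&(hs[...,0]<170)&(hs[...,1]>60)&(abs(Q[...,1])<40)&(abs(Q[...,0]-50)<50)
    q=Q[pur];print('cap',len(q),np.percentile(q,[3,50,97],axis=0).round(1))
    t=(abs(Q[...,1])<16)&(abs(Q[...,0])<30)&(Q[...,2]>38)&(Q[...,2]<60)
    q=Q[t];print('body',len(q),np.percentile(q,[3,50,97],axis=0).round(1))
E
```

```text
t: 12.4
eef_pos: [563.8, 73.1, 308.3]
tcp_rot: [-3.141, -0.002, 3.0]
ft_force: [-0.5, 0.3, -0.0]
opening: 0.422
t 12.4 p [563.8  73.1 308.3] rot [-1.800e+02 -1.000e-01  1.719e+02] q [ 0.01  0.39  1.68  0.    1.07 -1.42] F [-0.5  0.3 -0. ] op 0.422
[564.16109343  73.45204396 114.94486373]
cap 94 [[ 50.6 -21.1  32.6]
 [ 64.2   7.8  47.3]
 [ 93.8  30.5 617.9]]
body 103 [[-27.8  -4.5  38.7]
 [  2.3   8.1  45.7]
 [ 27.2  13.4  50. ]]
```

View pics/scene6.png

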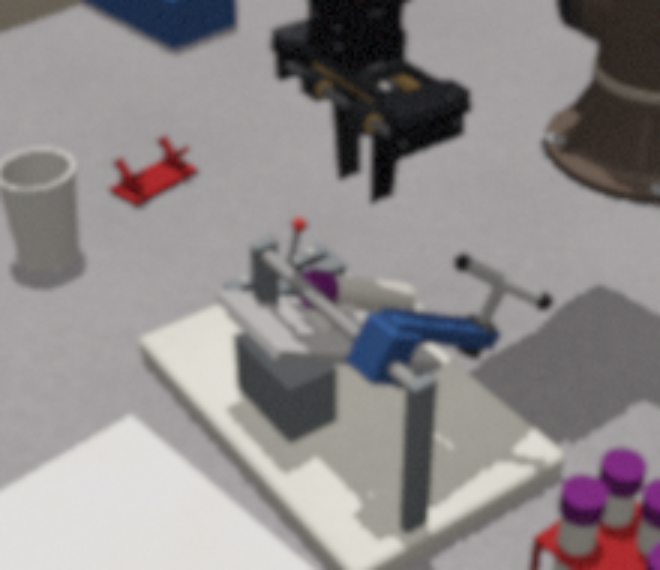

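The tube lies in both V-blocks with its cap uphill at (320,285), and the cap end reads about +64 mm, so it is centred. Next comes the carriage push.

```bash
python3 - <<'E'
from h import *
a=cr2w((40,170,66));b=cr2w((40,24,66));print(a,b)
plan((a[0],a[1],308),(a[0],a[1],a[2]+78),(b[0],b[1],a[2]+78))
E
```

```text
[606.77173138 239.07758854 162.65767665] [586.02357377  94.5593753  162.65767665]
t 12.45 p [563.8  73.1 307.9] rot [-1.800e+02 -1.000e-01  1.719e+02] q [ 0.01  0.4   1.68  0.    1.07 -1.42] F [-0.1  0.3 -0.3] op 0.378
  -> [606.77173138 239.07758854 308.        ] cm [-1.910e+00  1.704e+01 -1.000e-02]
  -> [606.77173138 239.07758854 240.65767665] cm [0.   0.   6.73]
  -> [586.02357377  94.5593753  240.65767665] cm [ 1.00e-02 -1.46e+01 -0.00e+00]
```

```bash
python3 -m inch '{"hand":[0,0,0,0,0,0,0,0,0],"delta_pos":[[-0.5,4.2,0],[-0.5,4.2,0],[-0.5,4.2,0],[-0.41,4.44,0],[0,0,0],[0,0,2.5],[0,0,2.5],[0,0,1.7],[0,0,0]],"turn":[0,0,0,0,0,0,0,0,0]}'
python3 - <<'E'
from h import *
plan(np.append(cr2w((40,24,66))[:2],240.7))
for n,b in (('scene',np.s_[130:320,180:400]),):
    im,d=viewer.read_camera(n);cv2.imwrite(f'pics/{n}7.png',cv2.resize(im[b],None,fx=3,fy=3))
E
```

```text
t: 13.35
eef_pos: [606.2, 238.3, 238.7]
tcp_rot: [-3.139, -0.006, 2.999]
ft_force: [0.3, 0.1, 0.0]
opening: 0.008
t 13.35 p [606.2 238.3 238.7] rot [-179.8   -0.3  171.9] q [ 0.27  0.58  1.54  0.    1.02 -1.16] F [0.3 0.1 0. ] op 0.008
  -> [586.02357377  94.5593753  240.7       ] cm [ -0.04 -14.52  -0.2 ]
```

View pics/scene7.png

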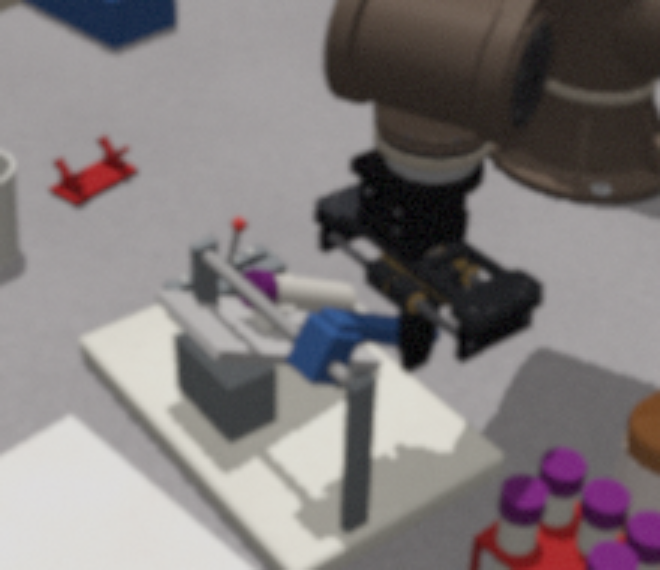

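The closed fingers at (415,335) stand on the +y side of the blue arm, so I'll push.

```bash
python3 -m inch '{"hand":[0,0,0,0,0,0,0,0,0,0,0],"delta_pos":[[0,-1.5,0],[0,-1.5,0],[0,-1.5,0],[0,-1.5,0],[0,-1.5,0],[0,-1.5,0],[0,-1.5,0],[0,-1.5,0],[0,-1,0],[0,-0.5,0],[0,0,0]],"turn":[0,0,0,0,0,0,0,0,0,0,0]}';python3 -m inch '{"hand":[0,0,0],"delta_pos":[[0,-0.4,0],[0,-0.3,0],[0,0,0]],"turn":[0,0,0]}'
```

```text
t: 14.5
eef_pos: [588.0, 104.6, 242.4]
tcp_rot: [-3.141, -0.001, 2.999]
ft_force: [1.2, 1.4, -0.2]
opening: 0.007
t: 14.8
eef_pos: [587.1, 98.4, 242.3]
tcp_rot: [-3.141, -0.0, 3.0]
ft_force: [-0.2, 0.3, -0.6]
opening: 0.002
```

```bash
for i in 1 2; do :; done; python3 -m inch '{"hand":[0,0,0],"delta_pos":[[0,-0.3,0],[0,-0.2,0],[0,0,0]],"turn":[0,0,0]}'
python3 - <<'E'
from h import *
plan()
for n,b in (('scene',np.s_[130:320,180:400]),):
    im,d=viewer.read_camera(n);cv2.imwrite(f'pics/{n}8.png',cv2.resize(im[b],None,fx=3,fy=3))
E
```

```text
t: 15.1
eef_pos: [586.4, 93.4, 242.4]
tcp_rot: [-3.142, -0.0, 3.0]
ft_force: [0.2, 1.9, -0.7]
opening: 0.007
t 15.1 p [586.4  93.4 242.4] rot [-180.    -0.   171.9] q [ 0.05  0.5   1.69  0.    0.95 -1.38] F [ 0.2  1.9 -0.7] op 0.007
```

View pics/scene8.png

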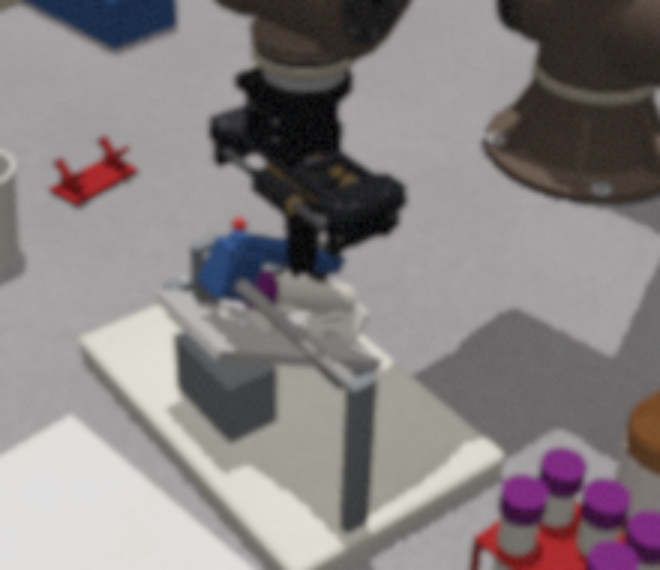

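The carriage is nearly over the tube, with its arm at (270,250). I'll keep pushing until I feel the stop.

```bash
python3 -m inch '{"hand":[0,0,0],"delta_pos":[[0,-0.3,0],[0,-0.2,0],[0,0,0]],"turn":[0,0,0]}'; python3 -m inch '{"hand":[0,0,0],"delta_pos":[[0,-0.2,0],[0,-0.1,0],[0,0,0]],"turn":[0,0,0]}'
```

```text
t: 15.45
eef_pos: [585.8, 89.9, 242.5]
tcp_rot: [3.139, 0.0, 3.0]
ft_force: [1.5, 13.1, -3.4]
opening: 0.004
t: 15.75
eef_pos: [585.7, 89.3, 242.5]
tcp_rot: [3.135, 0.001, 3.0]
ft_force: [5.2, 31.1, -4.4]
opening: 0.002
```

I felt the stop (13 N, then 31 N). I'll back off, rise and re-measure the handle.

```bash
python3 -m inch '{"hand":[0,0,0,0,0,0,0,0,0,0,0],"delta_pos":[[0,0.6,0],[0,0.6,-1],[0,0,-4],[0,0,-4],[0,0,-3],[0,4.5,0],[0,4.5,0],[0,4.5,0],[0,4.5,0],[0,0,0],[0,0,0]],"turn":[0,0,0,0,0,0,0,0,0,0,0]}'
cat > look.py <<'E'
import sys
from h import *
tag=sys.argv[1];plan()
for n,b in (('scene',np.s_[150:300,200:350]),('top',np.s_[140:280,190:350])):
    im,d=viewer.read_camera(n);np.save(f'{n}_{tag}.npy',d);cv2.imwrite(f'pics/{n}_{tag}_raw.png',im);cv2.imwrite(f'pics/{n}_{tag}.png',cv2.resize(im[b],None,fx=4,fy=4,interpolation=2))
    Q=w2cr(cloud(n,d));hs=cv2.cvtColor(im,cv2.COLOR_BGR2HSV)
    blue=(hs[...,0]>100)&(hs[...,0]<125)&(hs[...,1]>100)&(Q[...,2]>55)&(Q[...,2]<90)&(abs(Q[...,0]-50)<70)&(abs(Q[...,1]-70)<110)
    q=Q[blue&(Q[...,0]<80)];print(n,'arm',len(q),'y',np.percentile(q[:,1],[3,50,97]).round(1),'x',np.percentile(q[:,0],[3,97]).round(1),'z',np.percentile(q[:,2],[50,90]).round(1))
    hd=(Q[...,2]>100)&(Q[...,2]<140)&(abs(Q[...,0])<55)&(abs(Q[...,1])<55)
    if hd.sum()>20:
        q=Q[hd];m=q.mean(0);u,s,vt=np.linalg.svd(q[:,:2]-m[:2],full_matrices=False);a=vt[0]
        if a[0]<0:a=-a
        pr=(q[:,:2]-m[:2])@a
        print('handle',len(q),m.round(1),'theta mod pi',np.arctan2(-a[1],a[0]).round(3),'span',np.percentile(pr,[1,99]).round(1),'ends',(m[:2]+a*np.percentile(pr,1)).round(1),(m[:2]+a*np.percentile(pr,99)).round(1),'h',np.percentile(q[:,2],[10,50,90]).round(1))
    dk=hd&(im.max(2)<70)
    k,lab,st,cen=cv2.connectedComponentsWithStats(dk.astype(np.uint8))
    for i in range(1,k):
        if st[i,4]>3: print('  ball',st[i,4],np.nanmedian(Q[lab==i],0).round(1))
E
python3 look.py a
```

```text
t: 16.85
eef_pos: [612.3, 276.2, 362.8]
tcp_rot: [-3.141, 0.0, 3.001]
ft_force: [-0.1, -0.9, 0.6]
opening: 0.002
t 16.85 p [612.3 276.2 362.8] rot [-180.    0.  172.] q [ 0.33  0.51  1.34 -0.    1.3  -1.1 ] F [-0.1 -0.9  0.6] op 0.002
scene arm 171 y [-4.2 10.2 13.4] x [-2.6 76.9] z [78.5 82.7]
handle 191 [  1.9   1.7 120.8] theta mod pi 0.85 span [-41.7  41.6] ends [-25.6  33. ] [ 29.4 -29.6] h [111.8 121.7 127.5]
  ball 8 [ 26.9 -23.9 122.9]
  ball 9 [-20.9  30.  123. ]
top arm 318 y [-13.9  -2.5   8.9] x [10.3 77.9] z [82.6 84.4]
handle 227 [ -0.7  -2.7 126.4] theta mod pi 0.861 span [-42.1  40.3] ends [-28.2  29.3] [ 25.5 -33.2] h [122.6 127.4 129.6]
  ball 23 [ 23.8 -29.1 127.7]
  ball 15 [-24.7  26.4 129.5]
```

View pics/scene_a.png

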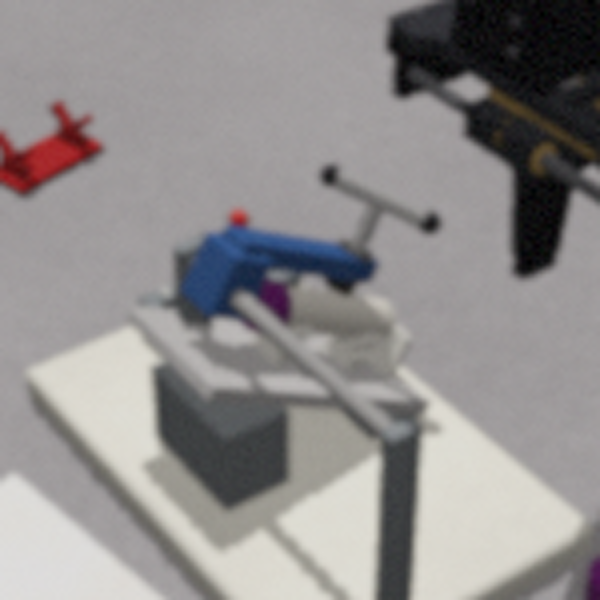

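View pics/top_a.png

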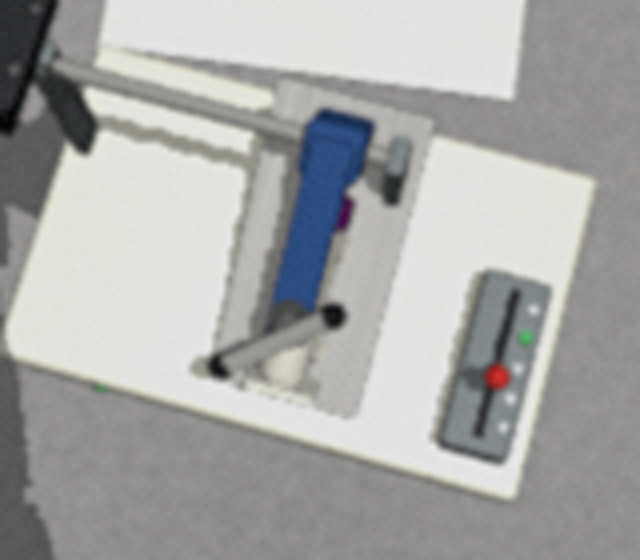

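Carriage is centred (arm y −14…+13) at its stop, and the handle angle reads 0.855 in both cameras. In the top picture the lever knob is at (497,377), beside the second of the five dots. I'll turn the handle by pushing the bar's ends, always with a −y component so that the carriage stays on its stop.

```bash
cat >> h.py <<'E'
def hpose(th,end=1,r=24,extra=0,dz=12,half=6.4):
    Hc=cr2w((0,0,124-3.18*th));sg=1 if end==1 else -1
    e=sg*(cr2w((np.cos(th),-np.sin(th),0))-cr2w((0,0,0)));t=sg*(cr2w((-np.sin(th),-np.cos(th),0))-cr2w((0,0,0)))
    eh=e[:2]/np.linalg.norm(e[:2]);n=np.array([-eh[1],eh[0]]);n=n*np.sign(n@t[:2])
    g=abs(np.arcsin(np.clip((t@[0,0,1]),-1,1)));D=6*(np.cos(g)+np.sin(g))+half+extra
    B=Hc+r*e;p=B[:2]-n*D
    return np.array([p[0],p[1],B[2]-dz+78]),np.degrees(np.arctan2(eh[1],eh[0]))
def rows(poses,p=None,yaw=None):
    s=env.state();p=np.array(s['eef_pos']) if p is None else p;yaw=np.degrees(s['tcp_rot'][2]) if yaw is None else yaw
    # each row: delta given in frame before turn
    for (q,a) in poses:
        a0=a; 
        dd=(a-yaw+90)%180-90
        y=np.radians(yaw);x_=np.array([np.cos(y),np.sin(y),0]);y_=np.array([np.sin(y),-np.cos(y),0]);e=q-p
        print(np.round([e@x_/10,e@y_/10,-e[2]/10],2).tolist(),'turn',round(-np.radians(dd),3));p=q;yaw+=dd
E
python3 - <<'E'
from h import *
p,a=hpose(0.85,1,extra=10);print(p,a)
rows([(np.array([p[0],p[1],330]),a),(p,a)])
E
```

```text
[553.13078043  71.63168965 264.46608115] -60.90670037531083
[2.99, -20.94, 3.3] turn 0.921
[0.0, 0.0, 6.55] turn -0.0
```

```bash
python3 -m inch '{"hand":[0,0,0,0,0,0,0,0,0,0,0,0,0],"delta_pos":[[0.6,-4.2,0.7],[0.6,-4.2,0.7],[0.6,-4.2,0.7],[0.6,-4.2,0.6],[0.6,-4.1,0.6],[0,0,0],[0,0,0],[0,0,0],[0,0,0],[0,0,0],[0,0,0],[0,0,0],[0,0,0]],"turn":[0,0,0,0,0,0.132,0.132,0.132,0.132,0.132,0.131,0.13,0]}'
python3 - <<'E'
from h import *
p,a=hpose(0.85,1,extra=10)
rows([(p,a)]);plan()
E
```

```text
t: 18.25
eef_pos: [552.9, 71.8, 330.1]
tcp_rot: [3.141, 0.0, 2.075]
ft_force: [0.6, 1.4, -0.5]
opening: 0.005
[-0.03, 0.01, 6.56] turn -0.003
t 18.25 p [552.9  71.8 330.1] rot [180.    0.  118.9] q [ 0.01  0.36  1.68 -0.    1.11 -0.49] F [ 0.6  1.4 -0.5] op 0.005
```

```bash
python3 -m inch '{"hand":[0,0,0,0,0],"delta_pos":[[0,0,2.2],[0,0,2.2],[0,0,2.1],[0,0,0],[0,0,0]],"turn":[0,0,0,0,0]}'
python3 - <<'E'
from h import *
rows([hpose(.85,1,extra=1)]+[hpose(t,1,extra=-1) for t in (.9,1.0,1.1,1.2,1.3,1.4,1.5,1.6,1.65)]);plan()
im,d=viewer.read_camera('scene');cv2.imwrite('pics/sb.png',cv2.resize(im[150:300,200:350],None,fx=4,fy=4,interpolation=2))
E
```

```text
t: 18.75
eef_pos: [553.3, 72.5, 265.2]
tcp_rot: [3.141, 0.0, 2.08]
ft_force: [0.5, -0.5, -0.4]
opening: 0.005
[-0.07, -0.96, 0.07] turn 0.002
[-0.08, -0.3, 0.06] turn 0.048
[-0.15, -0.2, 0.13] turn 0.095
[-0.15, -0.2, 0.13] turn 0.092
[-0.14, -0.2, 0.14] turn 0.09
[-0.13, -0.2, 0.14] turn 0.089
[-0.13, -0.2, 0.14] turn 0.088
[-0.12, -0.2, 0.15] turn 0.087
[-0.11, -0.2, 0.15] turn 0.087
[-0.05, -0.1, 0.07] turn 0.043
t 18.75 p [553.3  72.5 265.2] rot [180.    0.  119.2] q [ 0.01  0.43  1.76  0.    0.96 -0.5 ] F [ 0.5 -0.5 -0.4] op 0.005
```

View pics/sb.png

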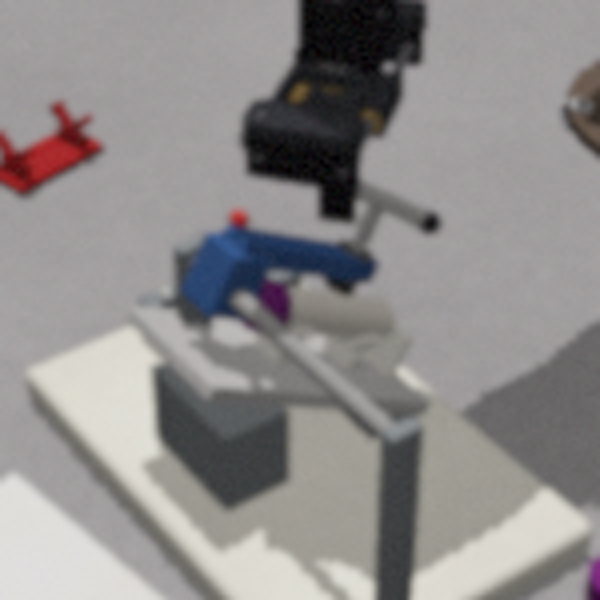

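The fingers at (340,200) are on the uphill side of end 1 of the bar, so I'll start pushing.

```bash
python3 -m inch '{"hand":[0,0,0,0,0],"delta_pos":[[-0.04,-0.5,0],[-0.03,-0.46,0.07],[-0.08,-0.3,0.06],[-0.15,-0.2,0.13],[0,0,0]],"turn":[0,0,0.048,0.095,0]}'
python3 -m inch '{"hand":[0,0,0],"delta_pos":[[-0.15,-0.2,0.13],[-0.14,-0.2,0.14],[0,0,0]],"turn":[0.092,0.09,0]}'
python3 -c "
from h import *
print(env.state()['moment']);rows([hpose(1.2,1,extra=-1)])"
```

```text
t: 19.3
eef_pos: [542.4, 63.4, 262.9]
tcp_rot: [3.138, 0.001, 1.933]
ft_force: [4.4, 2.9, 0.3]
opening: 0.003
t: 19.6
eef_pos: [540.1, 59.2, 260.2]
tcp_rot: [3.136, 0.001, 1.751]
ft_force: [7.0, 1.5, -1.8]
opening: 0.005
[ 0.20295729 -1.3173508   0.04282944]
[-0.02, -0.11, 0.03] turn -0.002
```

```bash
python3 -m inch '{"hand":[0,0,0,0,0,0],"delta_pos":[[-0.13,-0.2,0.14],[-0.13,-0.2,0.14],[-0.12,-0.2,0.15],[-0.11,-0.2,0.15],[-0.05,-0.1,0.07],[0,0,0]],"turn":[0.089,0.088,0.087,0.087,0.043,0]}'
python3 look.py c
```

```text
t: 20.2
eef_pos: [532.0, 53.1, 253.7]
tcp_rot: [3.135, -0.001, 1.359]
ft_force: [10.6, -2.4, -4.8]
opening: 0.003
t 20.2 p [532.   53.1 253.7] rot [179.6  -0.   77.8] q [-0.02  0.41  1.83 -0.    0.9   0.19] F [10.6 -2.4 -4.8] op 0.003
scene arm 158 y [-2.3 10.7 13.2] x [-2.8 77.5] z [78.4 82.6]
handle 253 [ 13.8  -3.8 120.7] theta mod pi 1.109 span [-47.6  36.5] ends [-7.4 38.9] [ 30.1 -36.4] h [107.8 120.9 133.8]
  ball 100 [ 24.6 -14.8 123.4]
  ball 15 [  3.8  39.  120.9]Traceback (most recent call last):
  File "look.py", line 8, in <module>
    q=Q[blue&(Q[...,0]<80)];print(n,'arm',len(q),'y',np.percentile(q[:,1],[3,50,97]).round(1),'x',np.percentile(q[:,0],[3,97]).round(1),'z',np.percentile(q[:,2],[50,90]).round(1))
                                                     ~~~~~~~~~~~~~^^^^^^^^^^^^^^^^^^
    return _quantile_unchecked(
        a, q, axis, out, overwrite_input, method, keepdims, weights)
    return _ureduce(a,
                    func=_quantile_ureduce_func,
    ...<5 lines>...
                    overwrite_input=overwrite_input,
                    method=method)
    r = func(a, **kwargs)
    result = _quantile(arr,
                       quantiles=q,
    ...<2 lines>...
                       out=out,
                       weights=wgt)
    slices_having_nans = np.isnan(arr[-1, ...])
                                  ~~~^^^^^^^^^
IndexError: index -1 is out of bounds for axis 0 with size 0
```

View pics/scene_c.png

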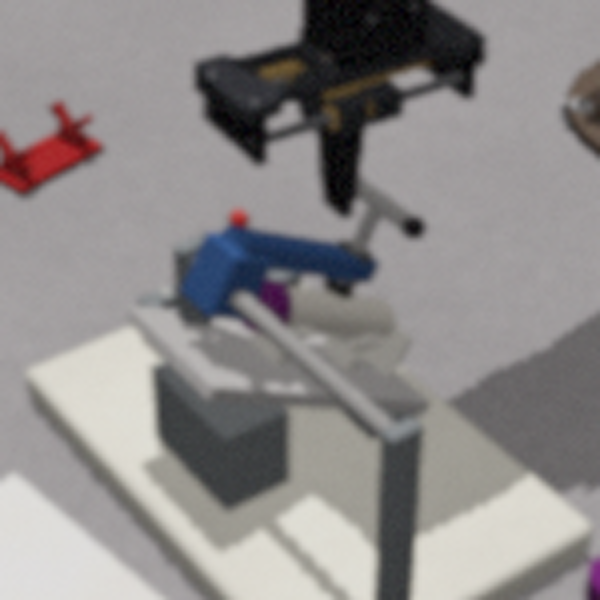

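Handle is now at ≈1.63 rad (ball at (413,227)) and the carriage is still at its stop. I'll switch to the other bar end.

```bash
sed -i 's/    q=Q\[blue&(Q\[...,0\]<80)\];print/    q=Q[blue\&(Q[...,0]<80)]\n    if len(q)>5: print/' look.py
python3 - <<'E'
from h import *
s=env.state();p0=np.array(s['eef_pos']);yaw=np.degrees(s['tcp_rot'][2])
p,a=hpose(1.63,2,extra=10)
y=np.radians(yaw)
t=np.array([p[0],p[1],310]);print(p,a)
plan((p0[0]+6,p0[1],p0[2]),(p0[0]+6,p0[1],310),t,p)
E
```

```text
[502.67207406 107.75720415 255.10822312] 78.89147947224816
t 20.3 p [532.   53.2 253.7] rot [179.6  -0.   77.9] q [-0.02  0.41  1.83 -0.    0.9   0.19] F [11.9 -2.6 -4.2] op 0.004
  -> [538.0210449   53.15215016 253.66833898] cm [ 0.13  0.59 -0.  ]
  -> [538.0210449   53.15215016 310.        ] cm [ 0.    0.   -5.63]
  -> [502.67207406 107.75720415 310.        ] cm [ 4.6 -4.6 -0. ]
  -> [502.67207406 107.75720415 255.10822312] cm [0.   0.   5.49]
```

```bash
python3 -m inch '{"hand":[0,0,0,0,0,0,0,0,0],"delta_pos":[[0.13,0.7,0],[0,0,-2.5],[0,0,-3.1],[2.3,-2.35,0],[2.3,-2.35,0],[0,0,0],[0,0,2.5],[0,0,3],[0,0,0]],"turn":[0,0,0,0,0,0,0,0,0]}'
python3 - <<'E'
from h import *
rows([hpose(1.63,2,extra=1)]+[hpose(t,2,extra=-1) for t in np.arange(1.7,3.05,.1)]);plan()
im,d=viewer.read_camera('scene');cv2.imwrite('pics/sd.png',cv2.resize(im[150:300,200:350],None,fx=4,fy=4,interpolation=2))
E
```

```text
t: 21.2
eef_pos: [500.1, 107.9, 251.3]
tcp_rot: [-3.137, 0.002, 1.36]
ft_force: [0.5, 0.6, 0.2]
opening: 0.004
[0.05, 1.16, -0.38] turn -0.017
[0.07, 0.36, -0.06] turn 0.061
[0.1, 0.23, -0.09] turn 0.087
[0.1, 0.23, -0.09] turn 0.088
[0.09, 0.24, -0.08] turn 0.09
[0.09, 0.24, -0.08] turn 0.091
[0.09, 0.24, -0.07] turn 0.094
[0.09, 0.25, -0.07] turn 0.096
[0.1, 0.25, -0.06] turn 0.099
[0.1, 0.26, -0.05] turn 0.102
[0.1, 0.26, -0.04] turn 0.105
[0.11, 0.27, -0.03] turn 0.107
[0.11, 0.27, -0.02] turn 0.11
[0.12, 0.27, -0.01] turn 0.112
[0.12, 0.28, 0.0] turn 0.114
t 21.2 p [500.1 107.9 251.3] rot [-1.797e+02  1.000e-01  7.790e+01] q [ 0.08  0.38  1.88 -0.    0.88  0.29] F [0.5 0.6 0.2] op 0.004
```

View pics/sd.png

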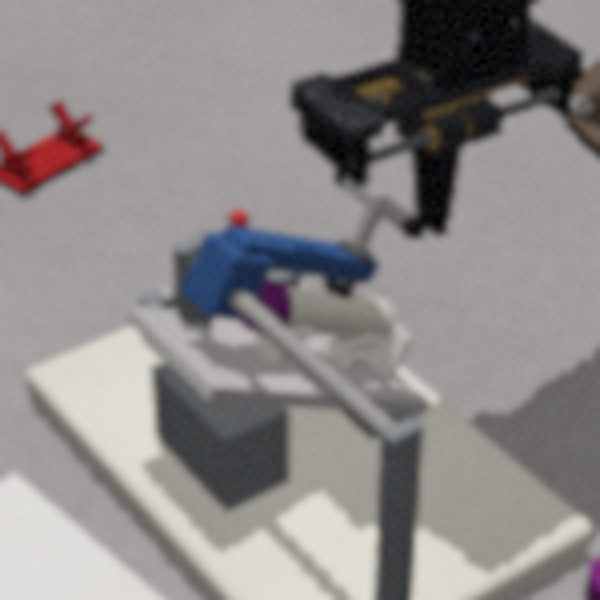

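The fingers at (432,210) are on the robot side of end 2. I'll push up to about 2.0 first.

```bash
python3 -m inch '{"hand":[0,0,0,0,0,0,0],"delta_pos":[[0.02,0.6,-0.2],[0.03,0.56,-0.18],[0.07,0.36,-0.06],[0.1,0.23,-0.09],[0.1,0.23,-0.09],[0.09,0.24,-0.08],[0,0,0]],"turn":[0,-0.017,0.061,0.087,0.088,0.09,0]}'
cat > st.py <<'E'
from h import *
import sys
s=env.state();F=np.array(s['ft_force']);p=np.array(s['eef_pos']);yaw=np.degrees(s['tcp_rot'][2])
best=min(np.arange(.8,3.8,.005),key=lambda t:abs(((hpose(t,2)[1]-yaw+90)%180)-90))
# theta from contact plane: minimize perpendicular mismatch
def mis(t):
    q,a=hpose(t,2);a=np.radians(a);n=np.array([-np.sin(a),np.cos(a)]);return abs((p[:2]-q[:2])@n)
th=min(np.arange(best-.4,best+.4,.005),key=mis)
Hc=cr2w((0,0,124-3.18*th));x=p[:2]-Hc[:2]
print('t',round(s['t'],2),'yaw-theta',round(best,3),'contact theta',round(th,3),'F',F.round(1),'torque z approx',round((x[0]*F[1]-x[1]*F[0])/1000,3))
E
python3 st.py
```

```text
t: 21.95
eef_pos: [522.8, 106.9, 263.1]
tcp_rot: [-3.14, 0.0, 1.048]
ft_force: [-8.1, 5.5, 3.4]
opening: 0.006
t 21.95 yaw-theta 2.005 contact theta 2.035 F [-8.1  5.5  3.4] torque z approx 0.223
```

```bash
python3 -m inch '{"hand":[0,0,0],"delta_pos":[[0.09,0.24,-0.08],[0.09,0.24,-0.07],[0,0,0]],"turn":[0.091,0.094,0]}'>/dev/null; python3 st.py;  python3 -m inch '{"hand":[0,0,0],"delta_pos":[[0.09,0.25,-0.07],[0.1,0.25,-0.06],[0,0,0]],"turn":[0.096,0.099,0]}' >/dev/null; python3 st.py; python3 -m inch '{"hand":[0,0,0],"delta_pos":[[0.1,0.26,-0.05],[0.1,0.26,-0.04],[0,0,0]],"turn":[0.102,0.105,0]}' >/dev/null; python3 st.py; python3 -c "
from h import *
rows([hpose(t,2,extra=-1) for t in (2.7,2.8,2.9,3.0,3.1,3.2)])"
```

```text
t 22.25 yaw-theta 2.205 contact theta 2.235 F [-9.6  3.   7.9] torque z approx 0.272
t 22.55 yaw-theta 2.405 contact theta 2.43 F [-8.1  4.7  6.8] torque z approx 0.248
t 22.85 yaw-theta 2.605 contact theta 2.625 F [-5.8  5.8  5.1] torque z approx 0.213
[-0.02, 0.3, 0.42] turn 0.103
[0.11, 0.27, -0.02] turn 0.11
[0.12, 0.27, -0.01] turn 0.112
[0.12, 0.28, 0.0] turn 0.114
[0.13, 0.28, 0.02] turn 0.115
[0.14, 0.24, 0.03] turn 0.115
```

```bash
python3 -m inch '{"hand":[0,0,0],"delta_pos":[[0,0.26,0.2],[0.11,0.27,0.1],[0,0,0]],"turn":[0.103,0.11,0]}'>/dev/null; python3 st.py;  python3 -m inch '{"hand":[0,0,0],"delta_pos":[[0.11,0.27,0.05],[0,0,0],[0,0,0]],"turn":[0.112,0,0]}' >/dev/null; python3 st.py; python3 -c "
from h import *
rows([hpose(t,2,extra=-1) for t in (3.0,3.1,3.2)])"
```

```text
t 23.15 yaw-theta 2.8 contact theta 2.825 F [-0.6  7.7  3.9] torque z approx 0.152
t 23.45 yaw-theta 2.895 contact theta 2.92 F [-0.4  7.6  5.9] torque z approx 0.159
[0.01, 0.32, 0.09] turn 0.118
[0.13, 0.28, 0.02] turn 0.115
[0.14, 0.24, 0.03] turn 0.115
```

```bash
python3 look.py e
```

```text
t 23.45 p [544.4  94.6 263.4] rot [-179.9   -0.3    8. ] q [0.05 0.42 1.77 0.   0.94 1.48] F [-0.4  7.6  5.9] op 0.006
scene arm 161 y [-4.2 10.4 12.9] x [-3.7 78.5] z [78.7 82.5]
handle 179 [ 23.4  16.4 121.2] theta mod pi -0.31 span [-63.5  26.5] ends [-37.1  -3. ] [48.7 24.5] h [109.7 120.  135.6]
  ball 114 [ 35.6  23.8 122.9]
```

View pics/scene_e.png

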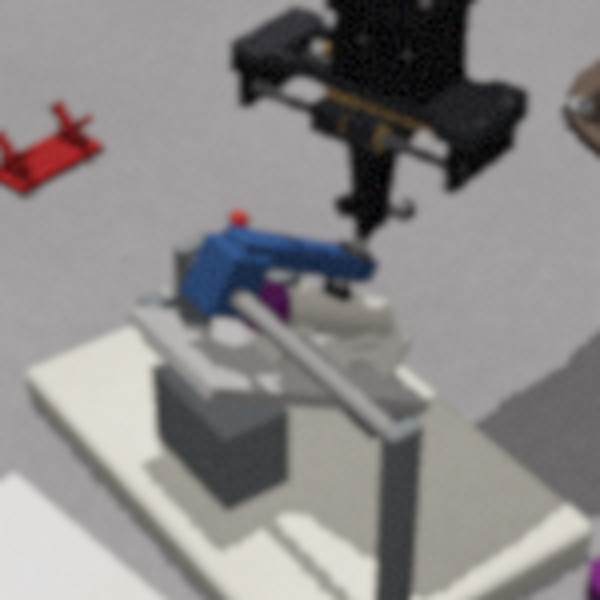

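```bash
python3 - <<'E'
from h import *
for th in (.85,1.63,2.4,2.6,2.7,2.8,2.9,3.0,3.1):
    r=[]
    for s in (1,-1):
        u=proj('scene',cr2w((s*35*np.cos(th),-s*35*np.sin(th),124-3.18*th)));r+=[round((u[0]-200)*4),round((u[1]-150)*4)]
    print(th,r)
im=cv2.imread('pics/scene_e_raw.png');cv2.imwrite('pics/ez.png',cv2.resize(im[185:235,265:320],None,fx=12,fy=12,interpolation=2))
E
```

```text
0.85 [329, 176, 425, 222]
1.63 [346, 179, 407, 227]
2.4 [378, 195, 370, 217]
2.6 [387, 200, 360, 213]
2.7 [391, 203, 355, 211]
2.8 [395, 206, 350, 209]
2.9 [399, 208, 346, 207]
3.0 [403, 211, 342, 205]
3.1 [406, 214, 338, 203]
```

View pics/ez.png

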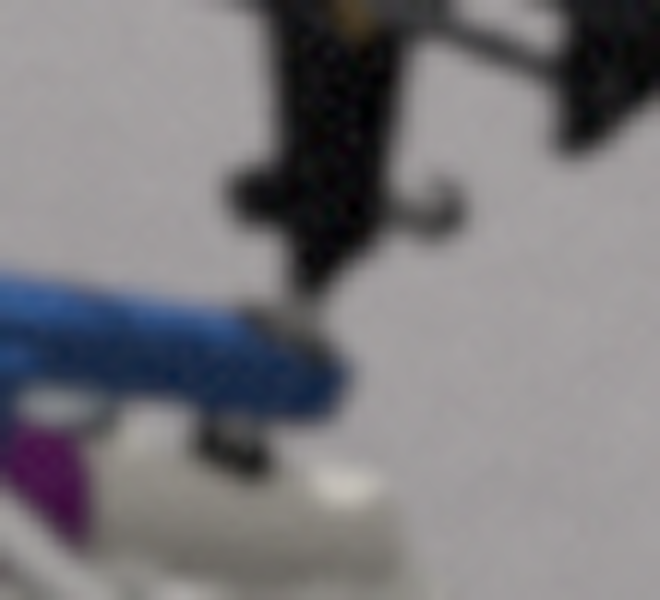

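Matching the ball positions at (343,205) and (407,208) to the projected model gives θ≈2.93, and the pad is on the tube. I'll go on to about 3.12, which is about 0.9 rad past touch.

```bash
python3 -m inch '{"hand":[0,0,0],"delta_pos":[[0.06,0.28,0.05],[0,0,0],[0,0,0]],"turn":[0.112,0,0]}'; python3 st.py; python3 -m inch '{"hand":[0,0,0],"delta_pos":[[0.12,0.26,0.02],[0,0,0],[0,0,0]],"turn":[0.112,0,0]}'; python3 st.py; python3 look.py f;  python3 - <<'E'
import cv2
im=cv2.imread('pics/scene_f_raw.png');cv2.imwrite('pics/fz.png',cv2.resize(im[185:235,265:320],None,fx=12,fy=12,interpolation=2))
E
```

```text
t: 23.85
eef_pos: [545.8, 92.0, 263.2]
tcp_rot: [-3.14, -0.006, 0.027]
ft_force: [1.7, 8.2, 8.4]
opening: 0.003
t 23.85 yaw-theta 2.995 contact theta 3.015 F [1.7 8.2 8.4] torque z approx 0.153
t: 24.15
eef_pos: [547.1, 89.3, 263.1]
tcp_rot: [-3.139, -0.006, -0.085]
ft_force: [1.6, 8.2, 7.9]
opening: 0.002
t 24.15 yaw-theta 3.09 contact theta 3.11 F [1.6 8.2 7.9] torque z approx 0.168
t 24.15 p [547.1  89.3 263.1] rot [-179.9   -0.3   -4.9] q [0.04 0.42 1.77 0.   0.94 1.7 ] F [1.6 8.2 7.9] op 0.002
scene arm 157 y [-2.3 10.4 13.1] x [-3.4 77.3] z [78.6 82.6]
handle 209 [ 21.2  12.4 120.1] theta mod pi -0.179 span [-60.3  31.4] ends [-38.1   1.6] [52. 18.] h [108.8 119.1 134.6]
  ball 123 [ 39.   19.9 121.6]
  ball 5 [-34.3   4.3 116.2]
```

View pics/fz.png

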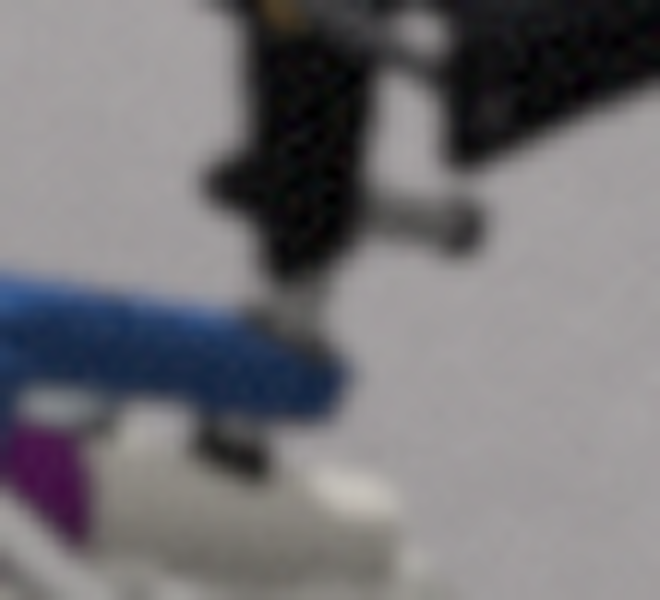

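```bash
cat > tq.py <<'E'
from h import *
s=env.state();F=np.array(s['ft_force']);M=np.array(s['moment']);p=np.array(s['eef_pos'])
a=cr2w((0,0,1))-cr2w((0,0,0));Hc=cr2w((0,0,114))
print('t',s['t'],'F',F.round(1),'M',M.round(2),'tq TCP ref',round((M+np.cross((p-Hc)/1000,F))@a,3))
# line of action: point closest
r=np.cross(F,M)/(F@F)*1000;print('line pt rel TCP',r.round(1),'along F dir',(F/np.linalg.norm(F)).round(2))
E
python3 tq.py
```

```text
t 24.25 F [0.7 8.8 8.2] M [ 1.27 -0.19  0.07] tq TCP ref -0.127
line pt rel TCP [ 14.8  71.4 -78. ] along F dir [0.06 0.73 0.68]
```

```bash
sed -i "s/p=np.array(s\['eef_pos'\])$/p=np.array(s['eef_pos'])+[0,0,84]/" tq.py; python3 tq.py; python3 -m inch '{"hand":[0],"delta_pos":[[0.03,0.12,0.01]],"turn":[0.04]}'; python3 tq.py; python3 st.py
```

```text
t 24.25 F [0.7 8.8 8.2] M [ 1.27 -0.19  0.07] tq TCP ref 0.242
line pt rel TCP [ 14.8  71.4 -78. ] along F dir [0.06 0.73 0.68]
t: 24.35
eef_pos: [547.5, 88.3, 263.1]
tcp_rot: [-3.138, -0.006, -0.125]
ft_force: [3.1, 10.8, 8.6]
opening: 0.004
t 24.35 F [ 3.1 10.8  8.6] M [ 1.64 -0.37  0.12] tq TCP ref 0.307
line pt rel TCP [ 22.   68.6 -94.3] along F dir [0.22 0.76 0.61]
t 24.35 yaw-theta 3.125 contact theta 3.145 F [ 3.1 10.8  8.6] torque z approx 0.219
```

```bash
python3 -m inch '{"hand":[0,0,0,0,0,0,0,0,0,0],"delta_pos":[[0,-0.5,0],[0,-0.8,0],[0,0,-3],[0,0,-4.5],[0,-4.5,0],[0,-4.5,0],[0,-4.5,0],[0,-4,0],[0,0,0],[0,0,0]],"turn":[0,0,0,0,0,0,0,0,0,0]}'; python3 look.py g
```

```text
t: 25.35
eef_pos: [568.8, 274.7, 335.0]
tcp_rot: [3.141, 0.0, -0.123]
ft_force: [0.5, -0.1, -0.3]
opening: 0.004
t 25.35 p [568.8 274.7 335. ] rot [180.   0.  -7.] q [ 0.35  0.46  1.49 -0.    1.19  2.04] F [ 0.5 -0.1 -0.3] op 0.004
scene arm 160 y [-4.8 10.4 13.4] x [-4.  78.2] z [78.5 82.5]
handle 144 [  3.9   2.5 115.1] theta mod pi 0.049 span [-42.8  39.4] ends [-38.8   4.6] [43.3  0.6] h [108.4 115.8 120.6]
  ball 13 [ 39.4   3.1 117.6]
top arm 256 y [-13.9  -3.9   8.8] x [13.  79.1] z [82.6 84.6]
handle 210 [ -1.   -2.2 120.2] theta mod pi 0.029 span [-42.3  40.3] ends [-43.3  -0.9] [39.2 -3.3] h [117.4 120.5 122.4]
  ball 32 [ 35.5  -3.2 119.9]
  ball 13 [-37.1  -1.2 121.8]
```

View pics/scene_g.png

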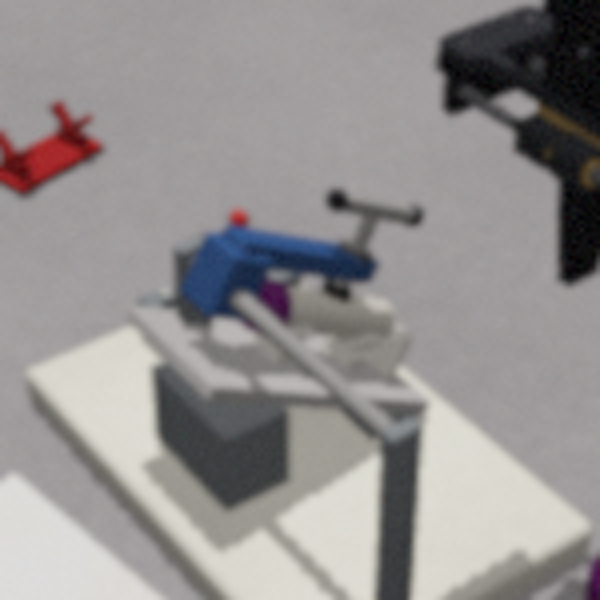

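View pics/top_g.png

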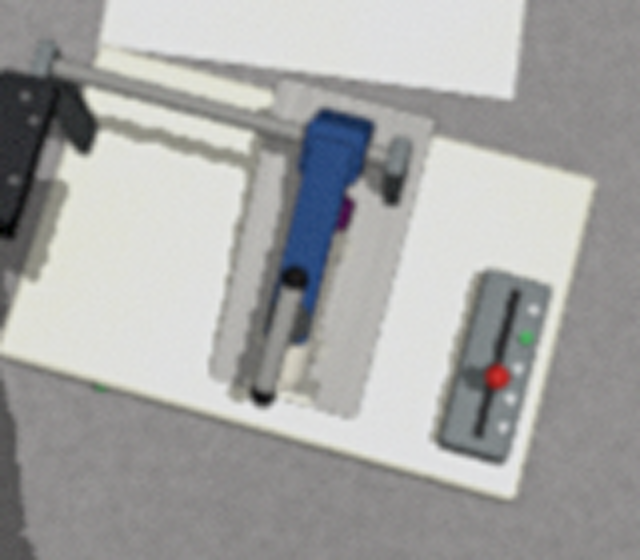

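The handle rests at ≈3.18 rad, about 0.98 rad past touch, with its balls at (338,200) and (418,213) in the scene crop. The carriage is at its stop, and in the top crop the knob is still at (497,377), in notch 1. Next is the lever.

```bash
python3 - <<'E'
from h import *
m=lambda x,y,z:np.append(C+EX*x+EY*y,z)
plan(m(-88,-140.5,335),m(-88,-140.5,183))
E
```

```text
t 25.45 p [569.  273.3 335.3] rot [180.    0.   -7.2] q [ 0.34  0.46  1.49 -0.    1.19  2.04] F [-0.5 -0.6  0.2] op 0.007
  -> [491.82658282 -44.76829513 335.        ] cm [-3.680e+00  3.252e+01  3.000e-02]
  -> [491.82658282 -44.76829513 183.        ] cm [ 0.   0.  15.2]
```

```bash
python3 -m inch '{"hand":[0,0,0,0,0,0,0,0,0,0],"delta_pos":[[-0.46,4.07,0],[-0.46,4.07,0],[-0.46,4.07,0],[-0.46,4.07,0],[-0.46,4.07,0],[-0.46,4.07,0],[-0.46,4.07,0],[-0.46,4.03,0],[0,0,0],[0,0,0]],"turn":[0,0,0,0,0,0,0,0,0.017,0]}' && python3 -m inch '{"hand":[0,0,0,0,0,0,0,0],"delta_pos":[[0,0,3],[0,0,3],[0,0,3],[0,0,3],[0,0,2],[0,0,1.2],[0,0,0],[0,0,0]],"turn":[0,0,0,0,0,0,0,0]}'
python3 look.py k; python3 -c "
from h import *
m=lambda x,y,z:np.append(C+EX*x+EY*y,z)
plan(m(-68,-140.5,183))"
```

```text
t: 26.45
eef_pos: [491.4, -45.5, 335.5]
tcp_rot: [-3.141, -0.001, -0.146]
ft_force: [-0.4, 0.1, 0.4]
opening: 0.004
t: 27.25
eef_pos: [492.1, -43.6, 183.5]
tcp_rot: [-3.141, -0.0, -0.141]
ft_force: [-0.4, 1.3, 1.1]
opening: 0.005
t 27.25 p [492.1 -43.6 183.5] rot [-180.    -0.    -8.1] q [-0.22  0.46  1.99  0.    0.69  1.49] F [-0.4  1.3  1.1] op 0.005
scene arm 159 y [-4.5 10.2 13. ] x [-3.4 75.8] z [78.6 82.4]
handle 293 [  6.4 -21.5 121.2] theta mod pi 0.995 span [-47.9  39.7] ends [-19.7  18.7] [ 28.  -54.8] h [110.2 119.8 135.9]
  ball 129 [ 14.1 -44.1 129.6]
  ball 14 [ 38.6   2.  116.3]
  ball 4 [-33.    5.9 117.7]
top arm 262 y [-14.1  -4.4   8.7] x [12.5 78.9] z [82.5 84.4]
handle 209 [ -1.1  -2.1 120. ] theta mod pi 0.029 span [-42.   40.1] ends [-43.1  -0.9] [39.  -3.3] h [117.4 120.3 122.2]
  ball 28 [ 35.5  -3.2 120. ]
  ball 16 [-37.1  -1.4 121.6]
t 27.35 p [492.3 -43.9 183.9] rot [ 1.8e+02 -1.0e-01 -8.1e+00] q [-0.22  0.46  1.99  0.    0.69  1.49] F [ 0.1 -0.   0. ] op 0.004
  -> [511.62359833 -47.6105085  183.        ] cm [1.97 0.1  0.09]
```

View pics/scene_k.png

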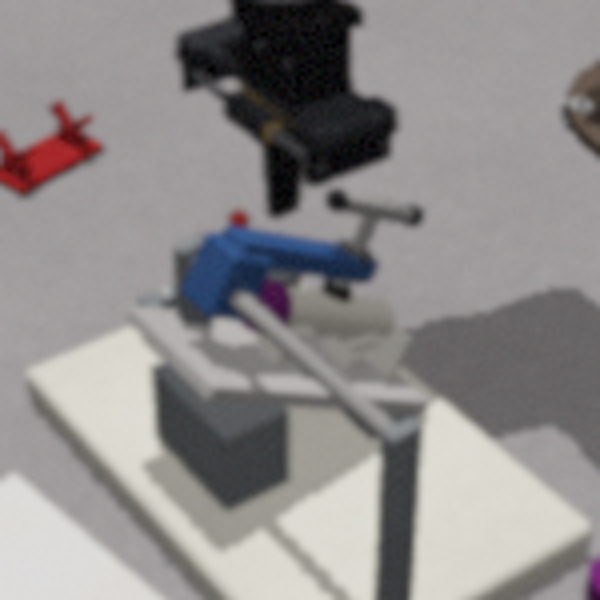

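View pics/top_k.png

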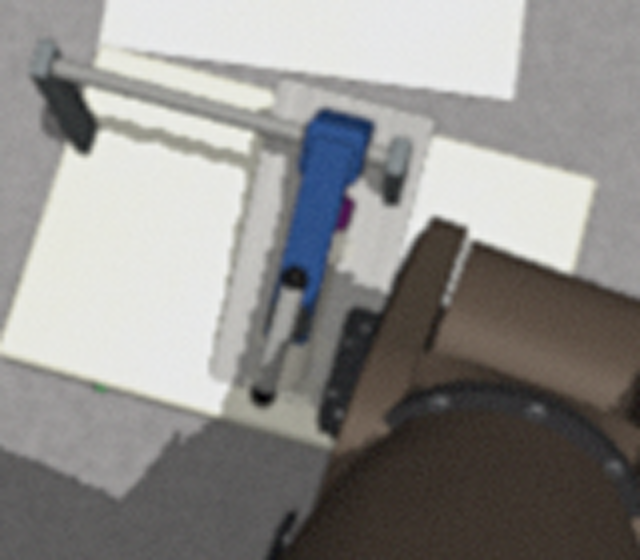

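```bash
python3 -m inch '{"hand":[0,0,0],"delta_pos":[[0.7,0.05,0],[0.7,0.05,0],[0,0,0]],"turn":[0,0,0]}'; for k in 1; do python3 -m inch '{"hand":[0,0],"delta_pos":[[0.3,0,0],[0,0,0]],"turn":[0,0]}';python3 -m inch '{"hand":[0,0],"delta_pos":[[0.3,0,0],[0,0,0]],"turn":[0,0]}';python3 -m inch '{"hand":[0,0],"delta_pos":[[0.3,0,0],[0,0,0]],"turn":[0,0]}'; done
```

```text
t: 27.65
eef_pos: [506.8, -47.4, 183.4]
tcp_rot: [3.142, -0.001, -0.142]
ft_force: [-0.2, -0.3, -0.1]
opening: 0.007
t: 27.85
eef_pos: [508.9, -47.6, 183.1]
tcp_rot: [-3.141, -0.0, -0.142]
ft_force: [-0.9, -0.4, 0.1]
opening: 0.004
t: 28.05
eef_pos: [511.6, -48.0, 183.1]
tcp_rot: [-3.141, 0.001, -0.142]
ft_force: [-1.9, -0.1, 0.4]
opening: 0.007
t: 28.25
eef_pos: [514.6, -48.4, 183.1]
tcp_rot: [-3.141, 0.0, -0.142]
ft_force: [-1.9, -0.1, 1.6]
opening: 0.006
```

```bash
for k in 1; do python3 -m inch '{"hand":[0,0],"delta_pos":[[0.2,0,0],[0,0,0]],"turn":[0,0]}';python3 -m inch '{"hand":[0,0],"delta_pos":[[0.2,0,0],[0,0,0]],"turn":[0,0]}';python3 -m inch '{"hand":[0,0],"delta_pos":[[0.2,0,0],[0,0,0]],"turn":[0,0]}'; python3 -m inch '{"hand":[0,0],"delta_pos":[[0.2,0,0],[0,0,0]],"turn":[0,0]}';done | egrep 'eef|force'
```

```text
eef_pos: [516.8, -48.7, 183.2]
ft_force: [-2.0, 0.4, 1.4]
eef_pos: [519.1, -49.1, 183.2]
ft_force: [-0.3, -0.2, -0.4]
eef_pos: [520.9, -49.3, 183.1]
ft_force: [-0.5, -0.6, 0.7]
eef_pos: [522.8, -49.5, 183.1]
ft_force: [-1.1, 0.4, -0.7]
```

The first click came between x=517 and 519, as predicted. Quick look.

```bash
python3 - <<'E'
from h import *
im,d=viewer.read_camera('scene');cv2.imwrite('pics/sm.png',cv2.resize(im[180:240,230:300],None,fx=10,fy=10,interpolation=2))
m=lambda x,y,z:np.append(C+EX*x+EY*y,z)
for a in (.3,.6,.9,1.2):
    for px in (-32,):
        u=proj('scene',m(px+60*np.sin(a-.6),-141,55+60*np.cos(a-.6)));print(a,round((u[0]-230)*10),round((u[1]-180)*10))
E
```

```text
0.3 293 250
0.6 242 263
0.9 190 291
1.2 144 332
```

View pics/sm.png

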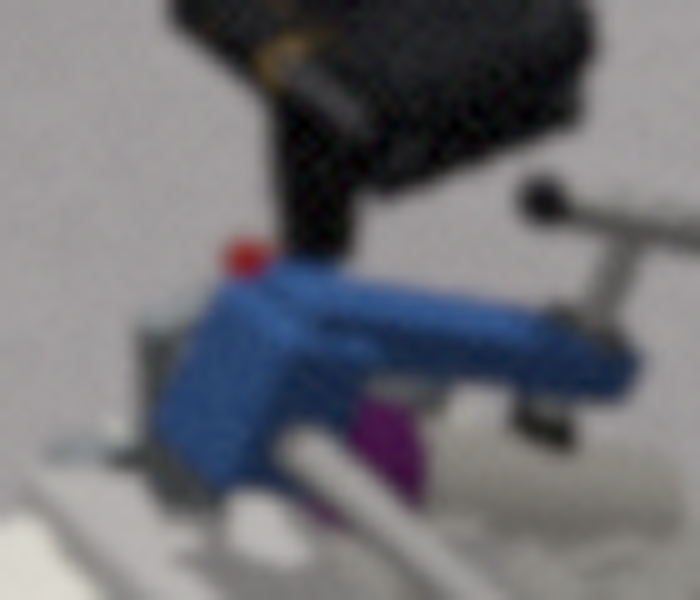

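The knob at (247,258) matches the notch 2 prediction of (242,263). Now the next click.

```bash
for k in 1; do python3 -m inch '{"hand":[0,0,0],"delta_pos":[[0.2,0,0],[0.2,0,0],[0,0,0]],"turn":[0,0,0]}';python3 -m inch '{"hand":[0,0],"delta_pos":[[0.2,0,0],[0,0,0]],"turn":[0,0]}';python3 -m inch '{"hand":[0,0],"delta_pos":[[0.2,0,0],[0,0,0]],"turn":[0,0]}'; python3 -m inch '{"hand":[0,0],"delta_pos":[[0.15,0,0],[0,0,0]],"turn":[0,0]}';done | egrep 'eef|force'
```

```text
eef_pos: [526.7, -50.1, 183.1]
ft_force: [-0.2, 0.8, 0.1]
eef_pos: [528.5, -50.4, 183.1]
ft_force: [-1.3, 0.9, 0.5]
eef_pos: [530.4, -50.6, 183.1]
ft_force: [-2.7, -0.9, 0.9]
eef_pos: [531.9, -50.9, 183.1]
ft_force: [-2.7, 0.4, 1.2]
```

```bash
python3 -m inch '{"hand":[0,0],"delta_pos":[[0.15,0,0],[0,0,0]],"turn":[0,0]}'| egrep 'eef|force'; python3 -m inch '{"hand":[0,0],"delta_pos":[[0.1,0,0],[0,0,0]],"turn":[0,0]}'| egrep 'eef|force'; python3 -m inch '{"hand":[0,0],"delta_pos":[[0.1,0,0],[0,0,0]],"turn":[0,0]}'| egrep 'eef|force'
```

```text
eef_pos: [533.5, -51.1, 183.1]
ft_force: [-2.3, 0.3, 0.8]
eef_pos: [534.6, -51.2, 183.1]
ft_force: [-1.1, 0.1, 0.2]
eef_pos: [535.7, -51.4, 183.1]
ft_force: [0.1, -0.8, -0.3]
```

Force dropped to zero at x≈535.5, so it clicked again. I'll look before retreating.

```bash
python3 - <<'E'
from h import *
im,d=viewer.read_camera('scene');cv2.imwrite('pics/sn.png',cv2.resize(im[180:240,230:300],None,fx=10,fy=10,interpolation=2))
E
```

```text
(no output)
```

View pics/sn.png

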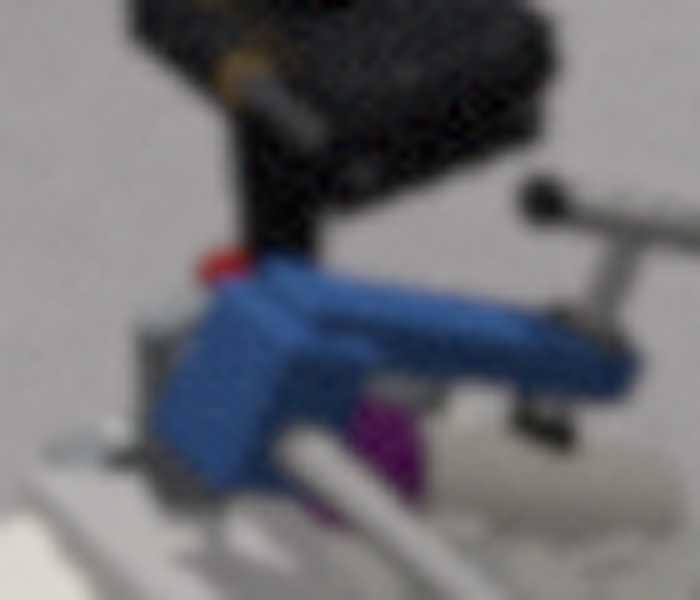

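The knob spans x=198–255, so its centre is about 226. That is around 0.73 rad, at the tipping point and not yet in the notch. I'll nudge on.

```bash
python3 -m inch '{"hand":[0,0,0],"delta_pos":[[0.1,0,0],[0,0,0],[0,0,0]],"turn":[0,0,0]}'| egrep 'eef|force'
python3 - <<'E'
from h import *
im,d=viewer.read_camera('scene');cv2.imwrite('pics/so.png',cv2.resize(im[180:240,230:300],None,fx=10,fy=10,interpolation=2))
E
```

```text
eef_pos: [536.4, -51.5, 183.1]
ft_force: [-0.6, -0.6, -0.2]
```

View pics/so.png

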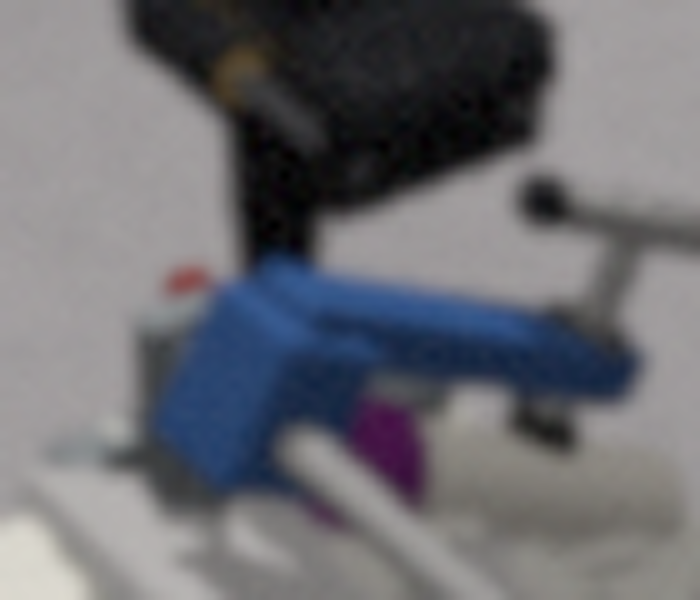

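The knob now shows at (190,283), which matches notch 3. I'll retreat toward the robot, rise and do the final look.

```bash
python3 -m inch '{"hand":[0,0,0,0,0,0,0,0,0,0,0,0,0,0,0],"delta_pos":[[-0.5,0,0],[-1.5,0,0],[-2,0,0],[0,0,-4],[0,0,-4],[0,0,-4],[0,0,-3],[0,4,0],[0,4,0],[0,4,0],[0,4,0],[0,4,0],[0,0,0],[0,0,0],[0,0,0]],"turn":[0,0,0,0,0,0,0,0,0,0,0,0,0,0,0]}'; python3 look.py z
python3 - <<'E'
from h import *
for n in ('scene','top'):
    im=cv2.imread(f'pics/{n}_z_raw.png');Pa=cloud(n,np.load(f'{n}_z.npy'));h=cv2.cvtColor(im,cv2.COLOR_BGR2HSV)
    Q=np.stack([(Pa[...,:2]-C)@EX,(Pa[...,:2]-C)@EY,Pa[...,2]],-1)
    k=((h[...,0]<8)|(h[...,0]>172))&(h[...,1]>120)&(abs(Q[...,0])<100)&(abs(Q[...,1])<170)&(Q[...,2]>50)
    print(n,'knob',np.nanmedian(Q[k],0).round(1),k.sum())
    R=w2cr(Pa);p=(h[...,0]>125)&(h[...,0]<170)&(h[...,1]>60)&(abs(R[...,1])<30)&(abs(R[...,0]-55)<25)&(abs(R[...,2]-34)<30)
    print(' cap x max',np.percentile(R[p][:,0],[5,95]).round(1),p.sum())
E
```

```text
t: 32.5
eef_pos: [468.3, -242.9, 333.0]
tcp_rot: [-3.141, 0.0, -0.142]
ft_force: [0.6, 0.2, -0.6]
opening: 0.004
t 32.5 p [ 468.3 -242.9  333. ] rot [-180.     0.    -8.1] q [-0.6   0.31  1.74  0.    1.09  1.11] F [ 0.6  0.2 -0.6] op 0.004
scene arm 169 y [-3.9 10.5 13. ] x [-6.4 76.8] z [78.1 82.6]
handle 144 [  4.1   2.7 115.1] theta mod pi 0.047 span [-43.8  39.2] ends [-39.7   4.7] [43.2  0.8] h [108.2 115.9 120.8]
  ball 13 [ 39.7   2.6 116.5]
top arm 256 y [-14.   -4.2   8.6] x [13.5 78.1] z [82.5 84.6]
handle 211 [ -0.9  -2.1 120.1] theta mod pi 0.028 span [-41.6  40.3] ends [-42.5  -1. ] [39.4 -3.2] h [117.9 120.3 122.5]
  ball 32 [ 35.   -3.3 120. ]
  ball 12 [-37.6  -0.6 122.7]
scene knob [ -14.  -140.3  120.2] 1
 cap x max [51.5 65.4] 48
top knob [ -17.7 -142.7  118. ] 29
 cap x max [49.6 62.6] 21
```

View pics/top_z.png

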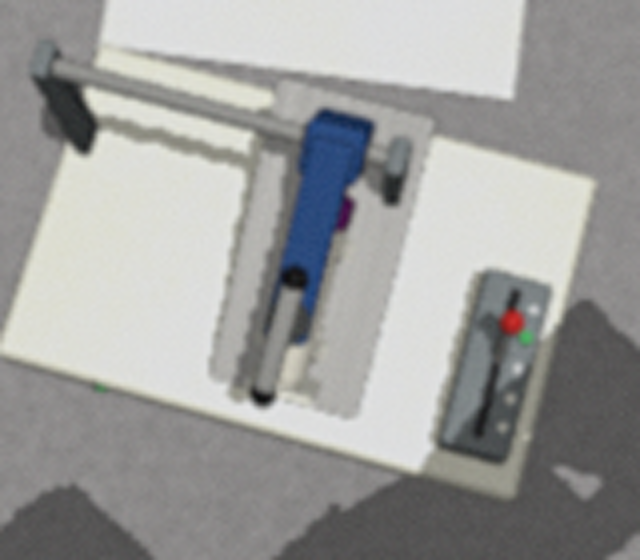

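View pics/scene_z_raw.png

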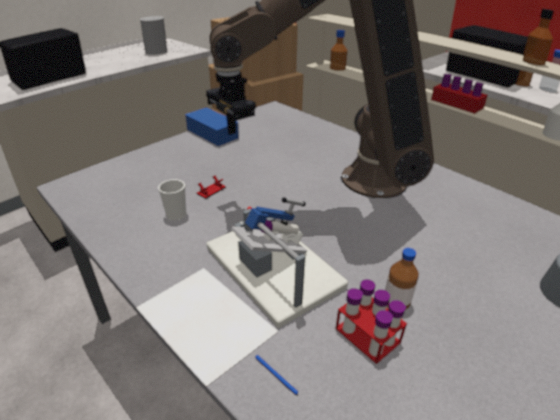

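The knob has moved 34.2 mm along x (35.4 expected for notch 1 to 3) and sits beside the green dot at (512,322). The rack, bottle and beaker haven't moved, and the arm is clear of everything. Handing in.

```bash
python3 -c "
from cell import ticket
print(ticket.job_done())"
```

```text
the job is handed in; nothing more can be done
None
```

I did every step of the task in order and handed the job in at about 32.5 s of the 67 s allowed. My last checks agree with the target state, except that the clamp force is worked out, not measured.

- **Tube:** it lies in both V-blocks with the cap uphill. The cap end reads about 63–65 mm (65 expected), so the tube is centred to within about 2 mm.
- **Carriage:** it is at its end stop. I felt the stop at 13 N, then 31 N, and the cameras show the arm centred over the tube.
- **T-handle:** I turned it from 0.85 to about 3.18 rad, roughly 0.98 rad past the nominal touch point. That works out to about 31 N on the tube.
- **Torque feel:** this was weaker evidence. I read about 0.31 N m at the end against 0.21–0.27 N m (a rougher estimate) while it ran freely, so the clamp force rests mainly on the measured handle angle.
- **Lever:** it started in notch 1 and moved two clicks to notch 3. At first I took a drop in force as the second click, but the picture showed the lever only at the tipping point, so I nudged it 1 mm further. The knob moved 34 mm (35.4 expected) and sits beside the green dot.
- **Surroundings:** the rack, bottle and beaker look unmoved in the last picture, and the robot touches nothing.
- **Camera disagreement:** the two cameras differed by 2–5 mm. I used the scene camera because it matched the held tube to within 1 mm.

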